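# Refill the bench glaze warmer

### The job

Refill the glaze warmer: lift its loose cover plate off the pins, slide the two empty pots left under the hood out through the loading bay and stand them upright on the return tray, and after that take in all the fresh pots waiting on the bench (two or three), lowering each into the bay and sliding it back under the slotted hood into the rear row. When all the fresh pots stand upright in the rear row, seat the cover plate back on its two pins, lying flat over the bay. Leave the bowl, jar and brush alone, and check your work: a pot may get knocked aside meanwhile.

Things in the scene. Friction and masses are not known exactly. Their poses are not given: they have to be found in the camera images.
- warmer: fixed metal glaze warmer, 186 (x) by 250 (y) by 79 mm high. Origin: centre of its underside; x from its front (bay, robot's side) to its back, z up. Inside, a T-shaped lane, floor 12 mm above the bench: the stem, y -38 to 38 mm, runs back from the open-topped bay (x -86 to -4 mm) to the rear row across (x -3 to 75, y -113 to 113 mm), which just holds three pots side by side
- hood (a point): middle of the slotted hood's top, above the rear row (warmer x 35, y 0, z 79 mm). The flat hood, underside 74 up, roofs all behind the bay. Its T-shaped slot, 22 mm wide, runs from the bay along y = 0 to x = 35 mm, then both ways along x = 35 mm. Pots slide below with their stems in the slot and knobs above it, 12 mm spare over their bodies; only in and out by the bay. Drag on the floor tips a pot led by its knob: hold it 3 to 6 mm up
- bay (a point): centre of the loading bay on the lane floor (warmer x -47, y 0, z 12 mm): a pot lowered into the bay stands here
- row (a point): middle of the rear row on the lane floor, where the stem of the T meets it (warmer x 35, y 0, z 12 mm). Row axis along the warmer's y; pots in it may stand as close as 64 mm, axis to axis
- pins (a point): point half-way between the cover's two pins, at the hood's level (warmer x -50, y 0, z 79 mm). The pins are upright, 8 mm diameter, 12 mm high, at y = +53 and -53 mm from here, beside the bay
- cover_grip (a point): middle of the black grip bar (14 mm in x, 64 in y, 16 high) on the loose steel cover plate, 34 mm above its underside. Plate 80 (x) by 136 (y) by 6 mm, 0.22 kg, two 14 mm holes at y = +53 and -53 mm that drop over the pins, either way round. Starts on its pins; seated, the plate's underside is at the hood's level, this point 113 mm above the bench
- tray: fixed grey return tray on the bench to the robot's left, 160 by 160 mm with a 16 mm high rim, walls and floor 4 mm thick. Origin: centre of its underside; x and y along its sides. The bench on the robot's side of it is free, with room to lay the cover down
- bowl: bystander: white bowl, 120 mm wide, 55 mm high, beyond the warmer. Origin: centre of its underside
- jar: bystander: amber glass jar, 68 mm diameter, 90 mm high, beyond the warmer. Origin: centre of its underside
- brush: bystander: pastry brush lying on the bench at the far right. Origin: at its middle, on the bench
- empty1_center (a point): upright lidded white-enamel pot, 0.25 kg, 122 mm tall: body 64 mm diameter, 50 high; stem 10 mm diameter; on top a black round knob 26 mm diameter, 28 high, to lift it by. Point: on its axis, 61 mm above its underside; the knob's middle is 47 mm higher. z up its axis. An empty pot: starts somewhere along the rear row under the hood
- empty2_center (a point): upright lidded white-enamel pot, 0.25 kg, 122 mm tall: body 64 mm diameter, 50 high; stem 10 mm diameter; on top a black round knob 26 mm diameter, 28 high, to lift it by. Point: on its axis, 61 mm above its underside; the knob's middle is 47 mm higher. z up its axis. An empty pot: starts somewhere along the rear row under the hood
- fresh1_center (a point): upright lidded white-enamel pot, 0.25 kg, 122 mm tall: body 64 mm diameter, 50 high; stem 10 mm diameter; on top a black round knob 26 mm diameter, 28 high, to lift it by. Point: on its axis, 61 mm above its underside; the knob's middle is 47 mm higher. z up its axis. A fresh pot: starts on the bench to the robot's right; one of the three may be absent
- fresh2_center (a point): upright lidded white-enamel pot, 0.25 kg, 122 mm tall: body 64 mm diameter, 50 high; stem 10 mm diameter; on top a black round knob 26 mm diameter, 28 high, to lift it by. Point: on its axis, 61 mm above its underside; the knob's middle is 47 mm higher. z up its axis. A fresh pot: starts on the bench to the robot's right; one of the three may be absent
- fresh3_center (a point): upright lidded white-enamel pot, 0.25 kg, 122 mm tall: body 64 mm diameter, 50 high; stem 10 mm diameter; on top a black round knob 26 mm diameter, 28 high, to lift it by. Point: on its axis, 61 mm above its underside; the knob's middle is 47 mm higher. z up its axis. A fresh pot: starts on the bench to the robot's right; one of the three may be absent
Not all that is in view belongs to the job. What is shaped like the part that bears fresh3_center but yellow is not meant.

How it is judged:
On the way, in this order (a step that is already met when the one before it is completed fails the run):
1. the cover plate is lifted off its pins and clear of the bay (horizontal distance between cover_grip and bay above 0.08 m), for 0.2 s.
2. both empty pots stand upright on the return tray (x of empty1_center in the frame of tray between -0.06 and 0.06 m and y of empty1_center in the frame of tray between -0.06 and 0.06 m and z of empty1_center in the frame of tray between 0.055 and 0.077 m and angle between each of empty1_center, empty2_center's own z axis and vertical below 0.15 rad and x of empty2_center in the frame of tray between -0.06 and 0.06 m and y of empty2_center in the frame of tray between -0.06 and 0.06 m and z of empty2_center in the frame of tray between 0.055 and 0.077 m and linear speed of each of empty1, empty2 below 0.03 m/s), for 0.2 s.
3. all the fresh pots stand upright in the rear row under the hood (x of fresh1_center in the frame of warmer between 0.02 and 0.05 m and y of fresh1_center in the frame of warmer between -0.092 and 0.092 m and z of fresh1_center in the frame of warmer between 0.063 and 0.083 m and angle between each of fresh1_center, fresh2_center, fresh3_center's own z axis and vertical below 0.15 rad and x of fresh2_center in the frame of warmer between 0.02 and 0.05 m and y of fresh2_center in the frame of warmer between -0.092 and 0.092 m and z of fresh2_center in the frame of warmer between 0.063 and 0.083 m and x of fresh3_center in the frame of warmer between 0.02 and 0.05 m and y of fresh3_center in the frame of warmer between -0.092 and 0.092 m and z of fresh3_center in the frame of warmer between 0.063 and 0.083 m), for 0.2 s.
4. the cover plate lies flat on its pins over the bay (x of cover_grip in the frame of warmer between -0.058 and -0.042 m and y of cover_grip in the frame of warmer between -0.008 and 0.008 m and z of cover_grip in the frame of warmer between 0.109 and 0.117 m and angle between cover_grip's own z axis and vertical below 0.06 rad and angle between the y axis of cover_grip and the y axis of warmer, either way round below 0.15 rad), for 0.2 s.
At the end, for the whole second after the job is handed in: Every fresh pot stands upright on the lane floor in the rear row, within 15 mm of its centre line; both empty pots stand upright on the return tray, within 60 mm of its centre along each side; the cover lies flat on its pins, within 8 mm of its place; all at rest (all of step 3 and all of step 4 and x of empty1_center in the frame of tray between -0.06 and 0.06 m and y of empty1_center in the frame of tray between -0.06 and 0.06 m and z of empty1_center in the frame of tray between 0.055 and 0.077 m and angle between each of empty1_center, empty2_center's own z axis and vertical below 0.15 rad and x of empty2_center in the frame of tray between -0.06 and 0.06 m and y of empty2_center in the frame of tray between -0.06 and 0.06 m and z of empty2_center in the frame of tray between 0.055 and 0.077 m and linear speed of each of fresh1, fresh2, fresh3, empty1, empty2, cover below 0.02 m/s); the robot touches nothing.
It fails at once if the bowl is moved by more than 40 mm (distance of bowl from where it was at the start of the episode above 0.04 m).
It fails at once if the jar is moved by more than 40 mm (distance of jar from where it was at the start of the episode above 0.04 m).
It fails at once if the brush is moved by more than 40 mm (distance of brush from where it was at the start of the episode above 0.04 m).
Of fresh1, fresh2, fresh3 only 2 to 3 are there at a start; the rules pass over those that are not, and their reading is None.
At some moment in a run one of fresh1, fresh2, fresh3 may be knocked a few centimetres aside while the robot is not near it.
It also fails if it takes over 210 s, if anything falls off the work surface, if the arm or the gripper's body presses on something with over 40 N, if the wrist force passes 120 N, or if a joint passes its speed limit or range.

### The arm

A 6-joint arm with a two-finger parallel gripper is mounted at the origin on the work surface. World frame = base frame: x ahead of the robot, y to its left, z up, the work surface at z = 0. Lengths are in m, angles in rad, forces in N, time in s.
With the tool pointing down it reaches from about 0.35 to 0.775 m from the base axis. Payload 5.5 kg.
Tool frame: the origin (TCP) lies between the finger pads; the fingertips stand 19 mm ahead of it and the grasp point (between the pads) is the TCP (env.tcp_to_tips is the distance from the TCP to the fingertips, in m); z points along the fingers, y is the direction in which the jaws open and shut (so a half turn about z gives the same grasp; the last joint's range is limited). The gripper opens to 85 mm and grips with 20 to 120 N. Pads are 22 mm wide; open, the fingers measure 114 mm over their backs; the gripper's body (76 mm by 85 mm) begins 54 mm behind the grasp point. The pads swing forward as they close: fully open they stand 13 mm farther back than shut.
Start: joints at [0.988, 0.313, 0.046, 1.304, 0, 1.431], TCP at [0.246, 0.52, 0.25] pointing down, gripper open.
Joint ranges: [-2.76, 2.76], [-0.86, 1.69], [-1.03, 1.26], [-2.2, 2.34], [-1.47, 1.5], [-3.14, 3.14]. Speed limits (rad/s): [2.57, 2.57, 3.14, 3.14, 3.14, 3.14].

### API

Orientations are given as a unit quaternion [w, x, y, z].
In Python, from workcell import env, eyes, job gives the robot as it stands. The module is installed in compiled form; this text tells all that it offers.
- The arm moves only by the tool move_arm, never from a script. Its argument "commands" is a list of rows, each a list of 3 entries, a list of its own where there are three numbers: the shift along the world's x, y, z as a fraction of full scale, then the turn, a rotation vector about the world's x, y, z as a fraction of full scale, then the gripper command: -1 is shut, 1 is fully open, values between are in proportion. In form: [[[x, y, z], [wx, wy, wz], gripper], ...]. A call has 1 to 5 rows; each row shifts and turns the commanded pose from where the row before left it; what a row does not reach is not made up. Full scale, the value 1, is 0.04 m for a shift and 8 degrees for a turn. A row lasts 1/10 s, in which the tool goes at most 50 mm and 8.59 degrees, less where a joint would pass 70% of its speed; a pose out of reach is approached as far as the arm can. A call with a number of a shift or a turn outside -1 to 1 is refused whole. A call with a gripper value outside its range is refused whole. The fingers move at their own pace and stop on an object; "newtons" is the grip in N (left out, the last holds). Time passes only in rows, so rows that do not move let the fingers close. It gives the time, the measured TCP pose, the force and the opening at its end, in the units of the state.
- env.get_state(): the state, without advancing time (a new reading comes with each control period).
- eyes.read_camera(name): name is "scene" or "side" or "wrist"; returns a dict with "frame" (420x560x3 uint8, red, green, blue), "mtx" (3x3 intrinsics, pixels), "camera_from_world" (4x4, takes a point from world to camera coordinates); the wrist camera has in their place "mount" (4x4, takes a point from camera to tool coordinates, whose origin is the TCP and whose axes are the flange's). Camera axes: x right, y down, z forward; pixel columns grow to the right and rows downward; lengths in m; the calibration is good to about 2 mm. The wrist camera is an equidistant fisheye: a pixel r from the principal point sees the ray r / f radians off the axis. A picture is of the moment at which its call begins: read the wrist's pose just before it. There is no depth.
- job.hand_in(): hands the job in, once; it reports no verdict.
The state is a dict: "clock": time; "joint_pos": joint angles; "qvel": joint speeds; "tau": joint torques, N m; "tcp_pos": TCP position; "orientation": TCP orientation; "wrist_force": force on the tool from outside, world axes, zero at the start; "ft_torque": the same for the moment, N m; "finger_gap": finger opening in m.
Only numpy, scipy, OpenCV 4.12 (cv2) and the standard library are available. Lean on these libraries where they do the work, as an engineer would, in place of code of your own. Each camera call takes 0.05 s, during which the arm holds its last target.

## Working session

There is one attempt and no reset: what is moved stays moved. The work goes in short steps, Python scripts to look and compute and a tool call to move; the robot and the scene stay as the last step left them, time stands still between calls to the robot, and variables do not carry over. Pictures are saved under pics/ and viewed, and the job is handed in when it is done.

Besides the shell and the picture viewer there is one more tool, called after "Emit:" as name([rows], argument=value, ...), one row to a line, values as JSON. move_arm: Moves the arm, as the interface text tells. Its arguments: {"type":"object","properties":{"commands":{"type":"array","items":{"type":"array"}},"newtons":{"type":"number"}},"required":["commands"]}

```bash
mkdir -p pics; ls
python3 - <<'E'
from workcell import env, eyes, job
import cv2,numpy as np
print(env.get_state())
for n in ["scene","side","wrist"]:
    s=env.get_state()
    r=eyes.read_camera(n)
    cv2.imwrite(f"pics/{n}0.png",r["frame"][:,:,::-1])
    print(n,{k:v.tolist() for k,v in r.items() if k!="frame"})
E
```

```text
pics
{'clock': 0.0, 'joint_pos': array([ 9.88373947e-01,  3.13999008e-01,  4.49569597e-02,  1.30363853e+00,
       -6.31847579e-06,  1.43122436e+00]), 'qvel': array([-0.00122968,  0.00041018,  0.00061392, -0.00083289, -0.00161678,
        0.00020527]), 'tau': array([ 1.33966256e-03, -4.80621278e+01,  2.98536086e+01,  1.93456892e-02,
       -1.57143127e-04, -5.57265295e-06]), 'tcp_pos': array([0.24611319, 0.51910942, 0.24940066]), 'orientation': array([-3.29809913e-04,  2.19620156e-01,  9.75585004e-01, -8.82516498e-04]), 'wrist_force': array([ 0.30758851, -0.23849995, -0.6099007 ]), 'ft_torque': array([-0.03984102,  0.02251584,  0.01833402]), 'finger_gap': 0.0855292914333398}
scene {'mtx': [[513.1804234347474, 0.0, 274.89509591862424], [0.0, 513.1804234347474, 206.0137721746056], [0.0, 0.0, 1.0]], 'camera_from_world': [[-0.5505624102724854, 0.8346108187302934, 0.017487528507514775, 0.3743248365893231], [0.6180817895497989, 0.4216279078044346, -0.6634793205423767, -0.22801867950920632], [-0.5611202489857854, -0.3544780509690339, -0.7479902255773972, 1.5435033169893244], [0.0, 0.0, 0.0,
[... 163 characters left out ...]
272369841693, -0.4331387354196429, 0.0002185167173928726, -0.5333618577475485], [-0.2643745842827142, -0.5505419493284059, -0.7918394036766676, 0.1880434264887111], [0.3430966205835103, 0.7136486515847636, -0.6107293271453593, 1.3082618671073283], [0.0, 0.0, 0.0, 1.0]]}
wrist {'mtx': [[325.19226210127806, 0.0, 285.18640185152], [0.0, 325.19226210127806, 205.00301109617058], [0.0, 0.0, 1.0]], 'mount': [[0.00010354262428900189, -0.9572805910549049, -0.28916061154399414, 0.0739262009998346], [0.9999999121183522, -1.835328386025707e-05, 0.0004188394019651023, -0.0005556610603103529], [-0.00040625387705511725, -0.28916062949981397, 0.9572805050271622, -0.12302694344627668], [0.0, 0.0, 0.0, 1.0]]}
```

View pics/scene0.png

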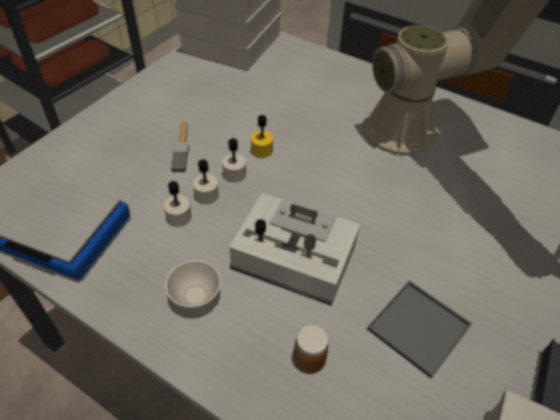

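View pics/side0.png

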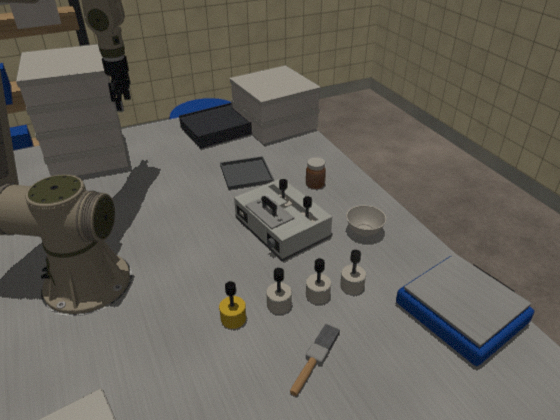

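View pics/wrist0.png

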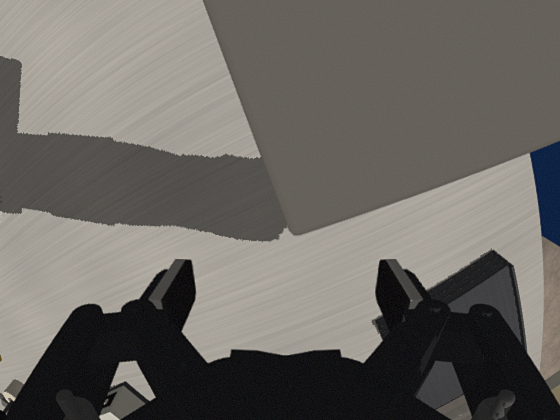

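Scene view: warmer at (295,245), two empty pots' knobs at (261,228) and (310,243). The white pots stand at (234,165), (205,187) and (177,208), and the yellow decoy at (262,143). The tray is at (418,326), bowl (193,290), jar (311,348) and brush (181,147). Next I'll take enlarged crops.

```bash
cat > h.py <<'E'
import numpy as np,cv2
from workcell import env,eyes,job
def load(n):
    r=eyes.read_camera(n); return r
def ray(r,u,v):
    K=r["mtx"];T=r["camera_from_world"];R=T[:3,:3];t=T[:3,3]
    d=R.T@np.linalg.solve(K,[u,v,1.]);return -R.T@t,d
def atz(r,u,v,z):
    c,d=ray(r,u,v);return (c+d*(z-c[2])/d[2]).round(4)
def proj(r,p):
    K=r["mtx"];T=r["camera_from_world"];q=K@(T[:3,:3]@np.asarray(p,float)+T[:3,3]);return q[:2]/q[2]
def tri(obs):
    A=[];b=[]
    for r,u,v in obs:
        c,d=ray(r,u,v);d=d/np.linalg.norm(d);P=np.eye(3)-np.outer(d,d);A.append(P);b.append(P@c)
    return np.linalg.lstsq(np.vstack(A),np.hstack(b),rcond=None)[0].round(4)
def crop(r,x0,y0,w,h,f,name):
    im=cv2.resize(r["frame"][y0:y0+h,x0:x0+w,::-1],None,fx=f,fy=f,interpolation=cv2.INTER_CUBIC)
    im=np.clip(im*1.0*1.3,0,255).astype(np.uint8)
    step=20
    for x in range((x0//step+1)*step,x0+w,step):
        cv2.putText(im,str(x),((x-x0)*f,8),0,.3,(0,0,255),1);cv2.line(im,((x-x0)*f,10),((x-x0)*f,16),(0,0,255),1)
    for y in range((y0//step+1)*step,y0+h,step):
        cv2.putText(im,str(y),(0,(y-y0)*f+3),0,.3,(0,0,255),1);cv2.line(im,(22,(y-y0)*f),(28,(y-y0)*f),(0,0,255),1)
    cv2.imwrite("pics/"+name,im)
# wrist: world point -> pixel and back
def q2R(q):
    from scipy.spatial.transform import Rotation as Ro
    return Ro.from_quat([q[1],q[2],q[3],q[0]]).as_matrix()
def wrist():
    s=env.get_state();r=eyes.read_camera("wrist");r["Rt"]=q2R(s["orientation"]);r["pt"]=np.array(s["tcp_pos"]);return r
def wray(r,u,v):
    K=r["mtx"];x=(u-K[0,2])/K[0,0];y=(v-K[1,2])/K[1,1];th=np.hypot(x,y)
    s=np.sin(th)/th if th>1e-9 else 1
    d=np.array([x*s,y*s,np.cos(th)]);M=r["mount"]
    return r["Rt"]@M[:3,3]+r["pt"], r["Rt"]@M[:3,:3]@d
def watz(r,u,v,z):
    c,d=wray(r,u,v);return (c+d*(z-c[2])/d[2]).round(4)
def wproj(r,p):
    M=r["mount"];q=r["Rt"].T@(np.asarray(p,float)-r["pt"]);q=M[:3,:3].T@(q-M[:3,3])
    th=np.arctan2(np.hypot(q[0],q[1]),q[2]);n=np.hypot(q[0],q[1])
    K=r["mtx"];return np.array([K[0,2]+K[0,0]*th*q[0]/n,K[1,2]+K[1,1]*th*q[1]/n])
E
python3 - <<'E'
from h import *
a=load("scene");b=load("side")
crop(a,220,180,150,125,5,"s1.png")
crop(b,220,160,130,100,6,"d1.png")
crop(a,150,100,140,130,5,"s2.png")
crop(b,210,240,170,100,4,"d2.png")
E
```

```text
(no output)
```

View pics/s1.png

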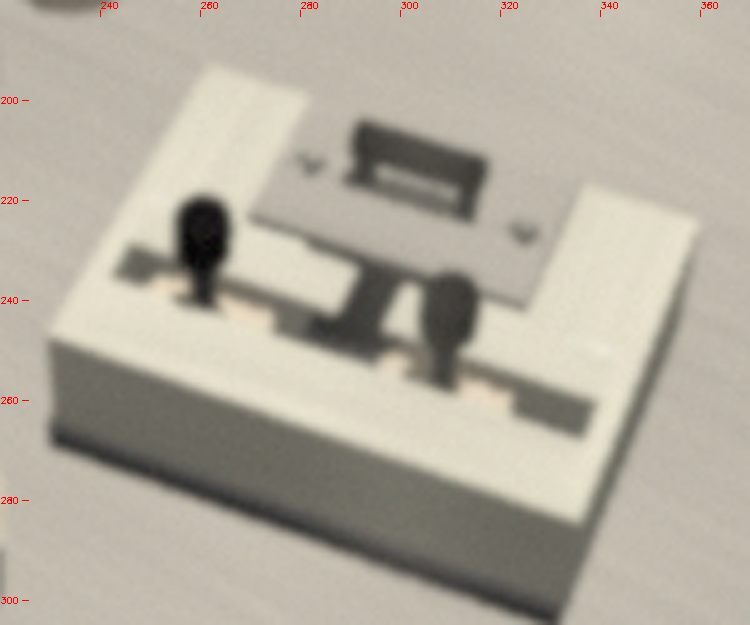

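View pics/d1.png

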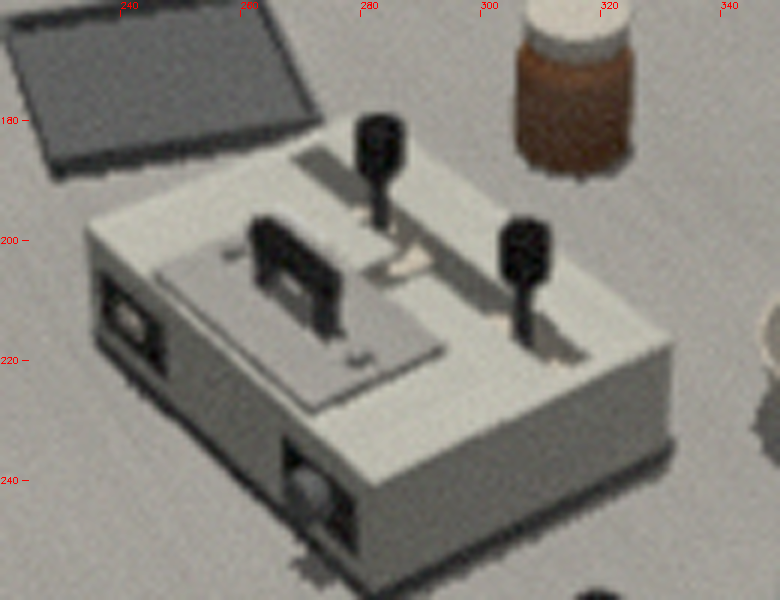

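View pics/s2.png

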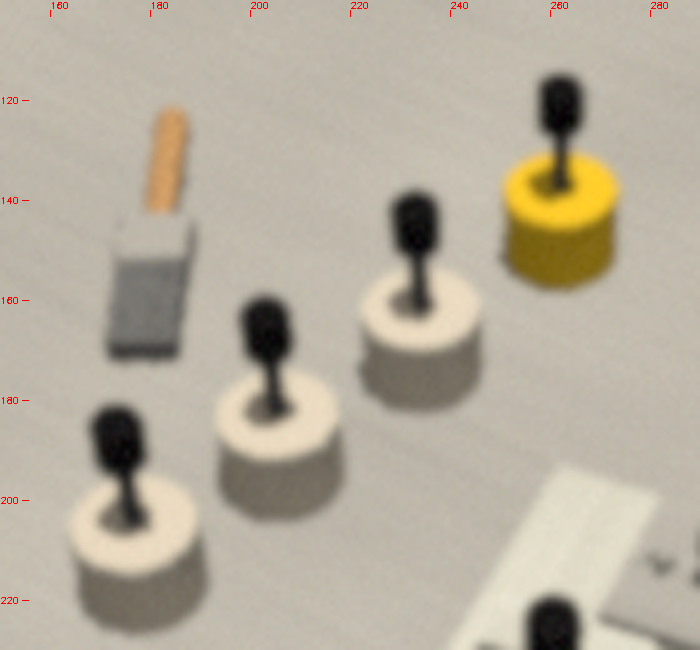

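View pics/d2.png

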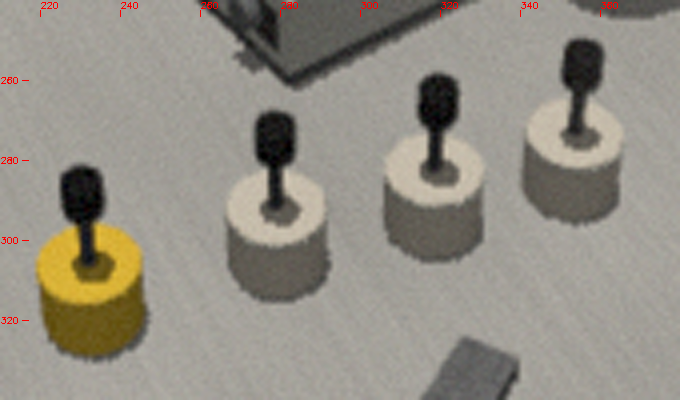

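```bash
cat > fit.py <<'E'
from h import *
from scipy.optimize import least_squares
a=load("scene");b=load("side")
def cv(x0,y0,f,p): return ((p[0]+.5)/f-.5+x0,(p[1]+.5)/f-.5+y0)
S=lambda p:cv(220,180,5,p); D=lambda p:cv(220,160,6,p)
top=[(-.093,-.125,.079),(-.093,.125,.079),(.093,.125,.079),(.093,-.125,.079)]
obs=[(a,S(p),w) for p,w in zip([(212,65),(698,218),(582,523),(50,338)],top)]
obs+=[(b,D(p),w) for p,w in zip([(375,487),(88,230),(350,113),(672,342)],top)]
obs=[o for o in obs]
def T(q,w): c,s=np.cos(q[2]),np.sin(q[2]); return np.array([q[0]+c*w[0]-s*w[1],q[1]+s*w[0]+c*w[1],w[2]])
def f(q): return np.hstack([proj(r,T(q,w))-p for r,p,w in obs])
q0=atz(a,295,240,.079)
s=least_squares(f,[q0[0],q0[1],0],loss="soft_l1");q=s.x;print("warmer",q,np.degrees(q[2]));print(f(q).reshape(-1,2).round(1))
print("cover expected",T(q,(-.05,0,.113)))
# knob tops / middles: z=.108 bench ; .120 in warmer
S2=lambda p:cv(150,100,5,p); D2=lambda p:cv(210,240,4,p)
for n,ps,pd in [("Y",(561,105),(82,195)),("P1",(415,225),(275,138)),("P2",(267,331),(439,102)),("P3",(118,442),(583,67))]:
    print(n,tri([(a,*S2(ps)),(b,*D2(pd))]),atz(a,*S2(ps),.108),atz(b,*D2(pd),.108))
for n,ps,pd in [("E1",(203,230),(524,252)),("E2",(449,310),(380,147))]:
    print(n,tri([(a,*S(ps)),(b,*D(pd))]),atz(a,*S(ps),.120),atz(b,*D(pd),.120))
for n,ps,pd in [("grip",(422,152),(297,267))]:
    print(n,tri([(a,*S(ps)),(b,*D(pd))]),atz(a,*S(ps),.113),atz(b,*D(pd),.113))
print("tray",[atz(a,*p,.016) for p in [(411,283),(470,323),(432,370),(368,324)]])
crop(a,350,270,140,120,5,"s3.png")
E
python3 fit.py
```

```text
warmer [ 0.57028699 -0.01605654  0.19806192] 11.348112253288692
[[-0.4 -1. ]
 [ 1.  -1. ]
 [ 0.1  0.4]
 [-0.7  0.5]
 [-0.9  0.4]
 [-2.   0.1]
 [ 3.3 -0.7]
 [ 0.9 -0.8]]
cover expected [ 0.5212645  -0.02589501  0.113     ]
Y [ 0.3089 -0.2894  0.1093] [ 0.3078 -0.2903  0.108 ] [ 0.3091 -0.288   0.108 ]
P1 [ 0.4314 -0.2962  0.1093] [ 0.431  -0.2975  0.108 ] [ 0.4315 -0.2945  0.108 ]
P2 [ 0.5362 -0.3106  0.1086] [ 0.5357 -0.311   0.108 ] [ 0.5365 -0.3101  0.108 ]
P3 [ 0.6346 -0.3217  0.1077] [ 0.635  -0.3217  0.108 ] [ 0.6342 -0.3217  0.108 ]
E1 [ 0.6232 -0.0784  0.1223] [ 0.622  -0.0796  0.12  ] [ 0.6244 -0.0754  0.12  ]
E2 [0.5998 0.0336 0.121 ] [0.5991 0.0333 0.12  ] [0.6005 0.035  0.12  ]
grip [ 0.5243 -0.0274  0.1122] [ 0.5228 -0.0261  0.113 ] [ 0.5251 -0.0306  0.113 ]
tray [array([0.4982, 0.2496, 0.016 ]), array([0.5214, 0.3956, 0.016 ]), array([0.6664, 0.3676, 0.016 ]), array([0.646 , 0.2149, 0.016 ])]
```

View pics/s3.png

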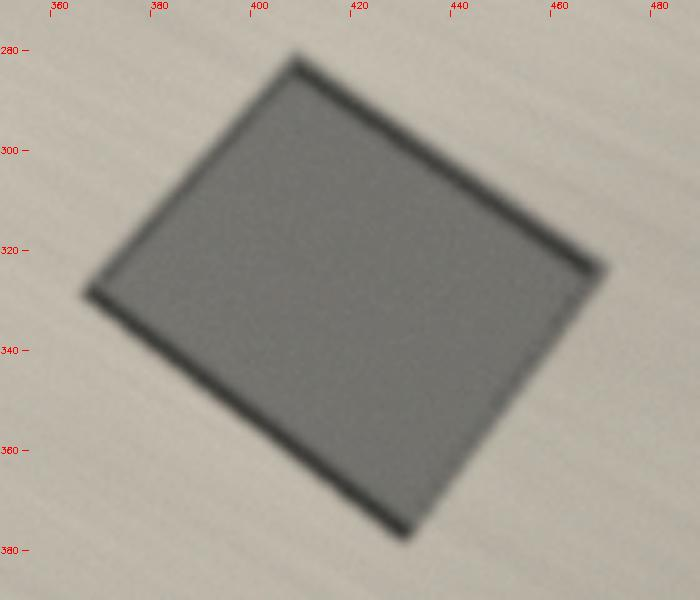

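```bash
cat >> fit.py <<'E'
print("---")
obs=[o for i,o in enumerate(obs) if i!=6]
q=least_squares(f,q,loss="soft_l1").x;print(q,np.degrees(q[2]),"cover",T(q,(-.05,0,.113)),"row",T(q,(.035,0,.12)))
for n in "E":
    for p in [(.6232,-.0784),(.5998,.0336)]:
        c,s=np.cos(q[2]),np.sin(q[2]);d=np.array(p)-q[:2];print("empty in warmer",c*d[0]+s*d[1],-s*d[0]+c*d[1])
tc=[atz(a,*cv(350,270,5,p),.016) for p in [(297,57),(603,268),(405,538),(88,290)]];print(tc,np.mean(tc,0))
d=tc[1]-tc[0];print("tray yaw",np.degrees(np.arctan2(-d[0],d[1])))
E
python3 fit.py | sed -n '/---/,$p'
```

```text
---
[ 0.57106651 -0.01596401  0.19415308] 11.124151975302663 cover [ 0.52200594 -0.02561079  0.113     ] row [ 0.60540891 -0.00921127  0.12      ]
empty in warmer 0.039107849156900965 -0.07132130721637665
empty in warmer 0.03775628852356094 0.04308906505753216
[array([0.4958, 0.2436, 0.016 ]), array([0.5217, 0.3961, 0.016 ]), array([0.6821, 0.3709, 0.016 ]), array([0.6546, 0.2173, 0.016 ])] [0.58855  0.306975 0.016   ]
tray yaw -9.638916144089315
```

Emit:
move_arm([
  [[0, 0, 0], [0, 0, -1], 1],
  [[0, 0, 0], [0, 0, -1], 1],
  [[0, 0, 0], [0, 0, -1], 1],
  [[0, 0, 0], [0, 0, -1], 1],
  [[0, 0, 0], [0, 0, -1], 1],
], newtons=60)

```text
clock: 0.95
tcp_pos: [0.2464, 0.5196, 0.2504]
orientation: [0.0, 0.542, 0.84, 0.0]
wrist_force: [-0.1, 0.4, -0.3]
finger_gap: 0.0855
```

Emit:
move_arm([
  [[0.5, -1, 0], [0, 0, -0.82], 1],
  [[0.5, -1, 0], [0, 0, -0.82], 1],
  [[0.5, -1, 0], [0, 0, 0], 1],
  [[0.5, -1, 0], [0, 0, 0], 1],
  [[0.5, -1, 0], [0, 0, 0], 1],
])

```text
clock: 1.45
tcp_pos: [0.3468, 0.3181, 0.2505]
orientation: [0.0, 0.632, 0.775, 0.0]
wrist_force: [0.8, -0.5, -0.4]
finger_gap: 0.0853
```

Emit:
move_arm([
  [[0.5, -1, 0], [0, 0, 0], 1],
  [[0.5, -1, 0], [0, 0, 0], 1],
  [[0.5, -1, 0], [0, 0, 0], 1],
  [[0.5, -1, 0], [0, 0, 0], 1],
  [[0.5, -0.7, 0], [0, 0, 0], 1],
])

```text
clock: 1.95
tcp_pos: [0.4469, 0.1292, 0.2507]
orientation: [0.0, 0.633, 0.774, 0.0]
wrist_force: [-0.2, 0.5, 0.7]
finger_gap: 0.0852
```

Emit:
move_arm([
  [[0.5, -0.7, 0], [0, 0, 0], 1],
  [[0.5, -0.7, 0], [0, 0, 0], 1],
  [[0.5, -0.7, 0], [0, 0, 0], 1],
  [[0, 0, 0], [0, 0, 0], 1],
  [[0, 0, 0], [0, 0, 0], 1],
])

```text
clock: 2.45
tcp_pos: [0.5064, 0.047, 0.2501]
orientation: [-0.0, 0.633, 0.774, -0.0]
wrist_force: [-0.3, -0.3, -0.1]
finger_gap: 0.0856
```

Emit:
move_arm([
  [[0.2, -0.9, 0], [0, 0, 0], 1],
  [[0.2, -0.95, 0], [0, 0, 0], 1],
  [[0, 0, 0], [0, 0, 0], 1],
])

```text
clock: 2.75
tcp_pos: [0.5228, -0.0285, 0.2503]
orientation: [0.001, 0.634, 0.774, -0.0]
wrist_force: [-0.2, -0.5, -0.1]
finger_gap: 0.0855
```

Run:
```python
from h import *
r=wrist();cv2.imwrite("pics/w1.png",r["frame"][:,:,::-1]);print(r["pt"])
for p in [(.522,-.0265,.113),(.5,-.08,.085),(.5,.05,.085),(.6232,-.0784,.134),(.5998,.0336,.134)]: print(p,wproj(r,p).round(1))
```

```text
[ 0.52280325 -0.02849688  0.25033508]
(0.522, -0.0265, 0.113) [285.2 196.4]
(0.5, -0.08, 0.085) [251.8 237. ]
(0.5, 0.05, 0.085) [277.8 100.4]
(0.6232, -0.0784, 0.134) [386.7 281.2]
(0.5998, 0.0336, 0.134) [399.8 149.4]
```

View pics/w1.png

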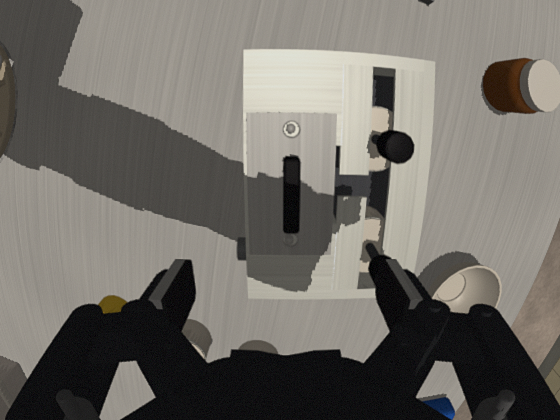

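Wrist view: grip bar runs from (291,156) to (291,233), upright in the image so the yaw matches. Pins are at (291,128) and (290,240), and the left empty's knob is at (398,147).

Run:
```python
from h import *
r=wrist()
crop(r,235,100,200,200,4,"w1c.png")
print(watz(r,291,194,.121),"pins",watz(r,291,128,.091),watz(r,290,240,.091), "E2",watz(r,399,147,.134))
```

```text
[ 0.525  -0.0197  0.121 ] pins [0.5152 0.0304 0.091 ] [ 0.5353 -0.0714  0.091 ] E2 [0.5979 0.037  0.134 ]
```

View pics/w1c.png

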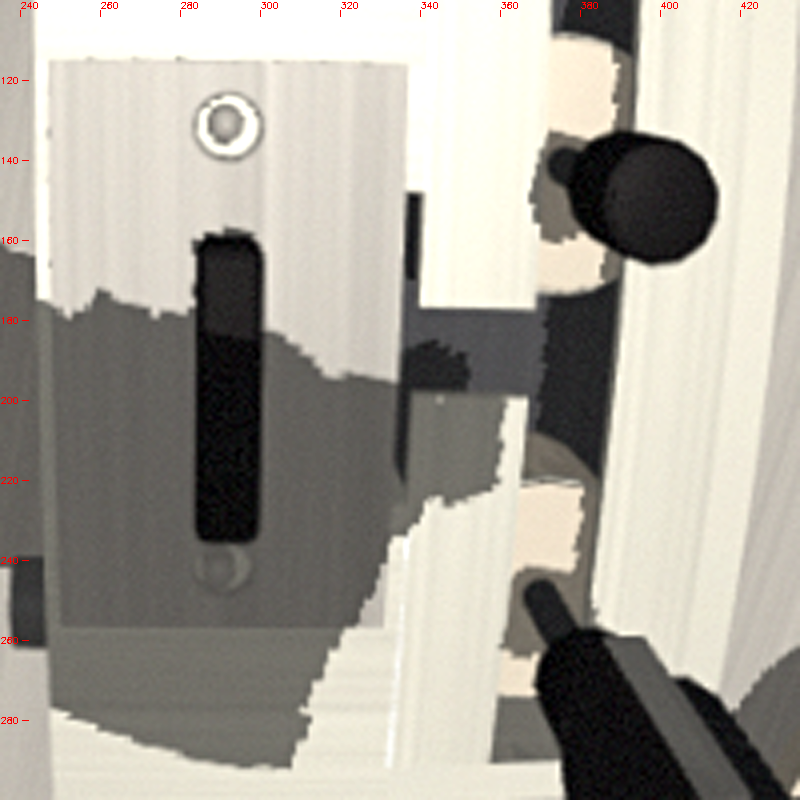

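Emit:
move_arm([
  [[0.04, 0.13, -1], [0, 0, 0], 1],
  [[0, 0, -1], [0, 0, 0], 1],
  [[0, 0, 0], [0, 0, 0], 1],
])

```text
clock: 3.15
tcp_pos: [0.5194, -0.0186, 0.1656]
orientation: [-0.005, 0.632, 0.775, -0.002]
wrist_force: [-1.0, 0.2, -0.1]
finger_gap: 0.0854
```

Run:
```python
from h import *
r=wrist();print(r["pt"])
crop(r,220,40,200,200,4,"w2c.png")
```

```text
[ 0.51940405 -0.01861171  0.16560602]
```

View pics/w2c.png

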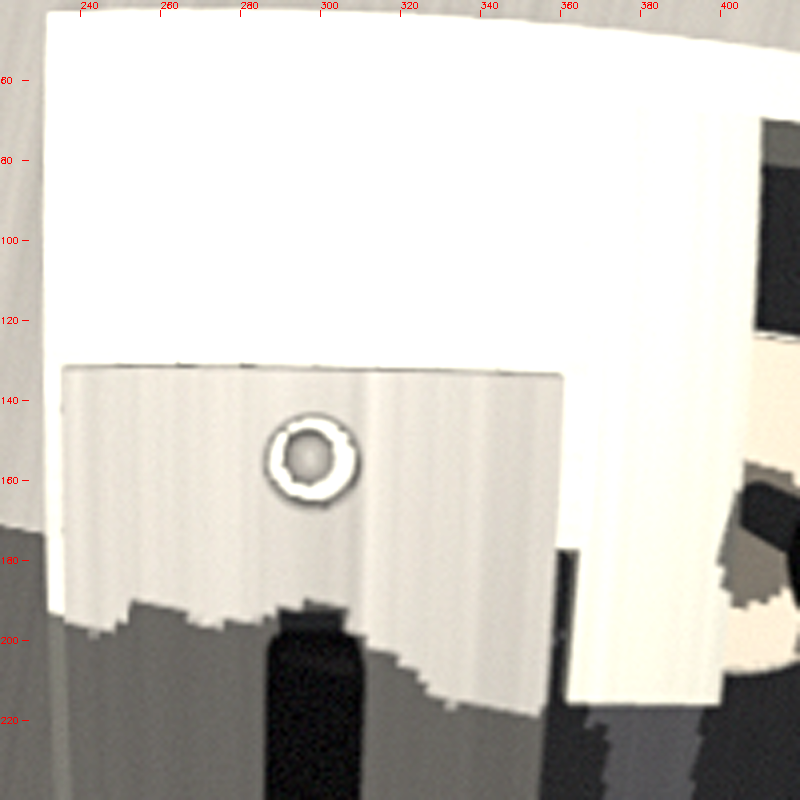

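Run:
```python
from h import *
r=wrist();print(r["pt"],r["Rt"].round(3).tolist())
r["pt"]=np.array([.5194,-.0186,.1656])
b=watz(r,298.2,205,.121);p=watz(r,297,153.9,.091);print(b,p)
c=np.cos(.199);s=np.sin(.199);print("pins mid from pin", p[:2]+.053*np.array([s,-c]))
# bar in tool y
t=r["Rt"].T@(b-r["pt"]);print("bar in tool",t)
```

```text
[ 0.52121318 -0.01917773  0.16854835] [[-0.202, 0.979, -0.006], [0.979, 0.202, 0.001], [0.003, -0.006, -1.0]]
[0.521  0.0052 0.121 ] [0.5163 0.0283 0.091 ]
pins mid from pin [ 0.52677753 -0.02365403]
bar in tool [0.02286893 0.00661827 0.04462477]
```

Emit:
move_arm([
  [[0, 0, 0], [0, 0, 0], 1],
  [[0, 0, 0], [0, 0, 0], 1],
  [[0, 0, 0], [0, 0, 0], 1],
])

```text
clock: 3.55
tcp_pos: [0.5251, -0.0213, 0.1721]
orientation: [0.001, 0.633, 0.774, 0.001]
wrist_force: [0.2, -0.1, 0.0]
finger_gap: 0.0857
```

Run:
```python
from h import *
r=wrist();print(r["pt"],r["Rt"].round(3).tolist())
crop(r,220,40,200,200,4,"w3c.png")
```

```text
[ 0.52508308 -0.02132494  0.17206115] [[-0.2, 0.98, 0.003], [0.98, 0.2, -0.001], [-0.001, 0.003, -1.0]]
```

View pics/w3c.png

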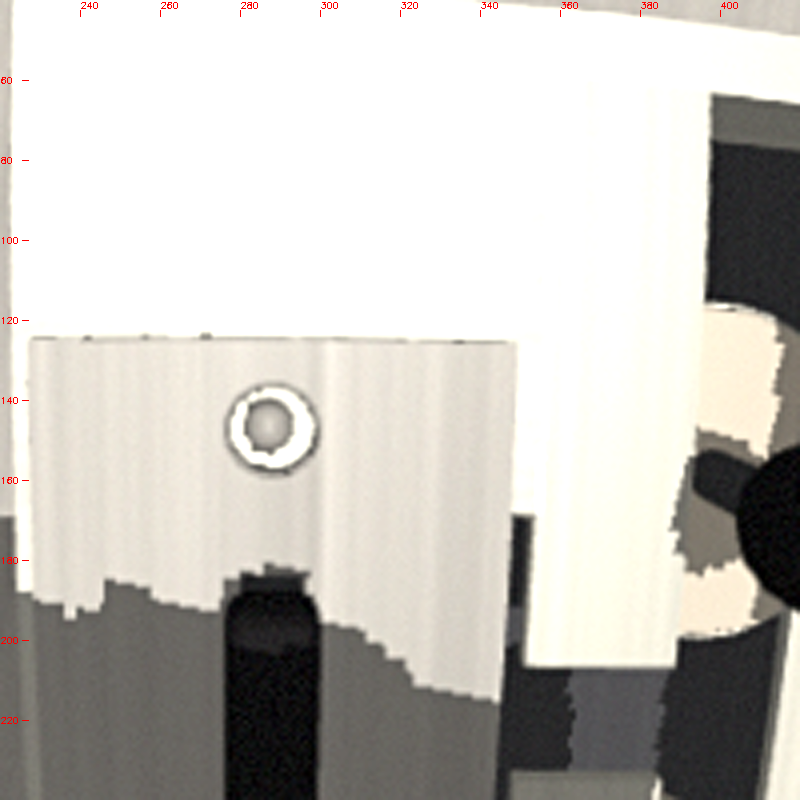

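Run:
```python
from h import *
r=wrist();print(r["pt"])
r["pt"]=np.array([ 0.52508308,-0.02132494,0.17206115])
p=watz(r,286.9,146.1,.091);c=np.cos(.199);s=np.sin(.199);print("pins mid from pin",p, p[:2]+.053*np.array([s,-c]))
e=watz(r,287.9,187.5,.121);print("bar end",e,e[:2]+.032*np.array([s,-c]))
```

```text
[ 0.52479958 -0.02135826  0.17166341]
pins mid from pin [0.5158 0.0282 0.091 ] [ 0.52627753 -0.02375403]
bar end [0.5201 0.0092 0.121 ] [ 0.52642605 -0.02216847]
```

Emit:
move_arm([
  [[0.03, 0, -0.5], [0, 0, 0], 1],
  [[0, -0.03, -0.5], [0, 0, 0], 1],
  [[0, 0, -0.3], [0, 0, 0], 1],
  [[0, 0, -0.17], [0, 0, 0], 1],
  [[0, 0, 0], [0, 0, 0], 1],
])

```text
clock: 4.15
tcp_pos: [0.5247, -0.0224, 0.1109]
orientation: [-0.001, 0.633, 0.774, -0.0]
wrist_force: [0.0, -0.2, 1.2]
finger_gap: 0.0858
```

Emit:
move_arm([
  [[0, 0, 0], [0, 0, 0], 1],
  [[0, 0, 0], [0, 0, 0], 0.3],
  [[0, 0, 0], [0, 0, 0], 0],
  [[0, 0, 0], [0, 0, 0], -0.3],
])

```text
clock: 4.55
tcp_pos: [0.5256, -0.0225, 0.112]
orientation: [0.0, 0.633, 0.774, 0.0]
wrist_force: [-0.3, 0.1, 0.2]
finger_gap: 0.0438
```

Emit:
move_arm([
  [[0, 0, 0], [0, 0, 0], -0.5],
  [[0, 0, 0], [0, 0, 0], -0.7],
  [[0, 0, 0], [0, 0, 0], -1],
  [[0, 0, 0], [0, 0, 0], -1],
  [[0, 0, 0], [0, 0, 0], -1],
])

```text
clock: 5.05
tcp_pos: [0.5254, -0.0224, 0.1119]
orientation: [0.0, 0.633, 0.774, 0.0]
wrist_force: [-0.3, -0.2, 4.1]
finger_gap: 0.0129
```

Emit:
move_arm([
  [[0, 0, 0.25], [0, 0, 0], -1],
  [[0, 0, 0.4], [0, 0, 0], -1],
  [[0, 0, 0.8], [0, 0, 0], -1],
  [[0, 0, 0.8], [0, 0, 0], -1],
  [[0, 0, 0], [0, 0, 0], -1],
])

```text
clock: 5.55
tcp_pos: [0.5276, -0.0229, 0.2061]
orientation: [0.003, 0.633, 0.774, 0.002]
wrist_force: [-0.4, -0.4, -1.7]
finger_gap: 0.0135
```

Emit:
move_arm([
  [[-0.45, 0.8, 0], [0, 0, 0], -1],
  [[-0.45, 1, 0], [0, 0, 0], -1],
  [[-0.45, 1, 0], [0, 0, 0], -1],
  [[-0.45, 1, 0], [0, 0, 0], -1],
  [[-0.45, 1, -0.2], [0, 0, 0], -1],
])

```text
clock: 6.05
tcp_pos: [0.4344, 0.1708, 0.1935]
orientation: [0.0, 0.633, 0.774, 0.0]
wrist_force: [1.0, 0.7, -2.6]
finger_gap: 0.0129
```

Emit:
move_arm([
  [[-0.45, 1, -0.5], [0, 0, 0], -1],
  [[-0.4, 1, -0.7], [0, 0, 0], -1],
  [[0, 0, -0.8], [0, 0, 0], -1],
  [[0, 0, -0.8], [0, 0, 0], -1],
  [[0, 0, -0.6], [0, 0, 0], -1],
])

```text
clock: 6.55
tcp_pos: [0.3996, 0.2484, 0.0557]
orientation: [-0.001, 0.632, 0.775, -0.001]
wrist_force: [0.4, 0.3, -2.5]
finger_gap: 0.013
```

Emit:
move_arm([
  [[0, 0, 0], [0, 0, 0], -1],
  [[0, 0, 0], [0, 0, 0], -1],
])

```text
clock: 6.75
tcp_pos: [0.4009, 0.2482, 0.0579]
orientation: [-0.0, 0.633, 0.774, -0.001]
wrist_force: [0.2, -0.1, -1.8]
finger_gap: 0.013
```

Emit:
move_arm([
  [[0, 0, -0.3], [0, 0, 0], -1],
  [[0, 0, -0.2], [0, 0, 0], -1],
  [[0, 0, -0.1], [0, 0, 0], -1],
  [[0, 0, 0], [0, 0, 0], -1],
])

```text
clock: 7.15
tcp_pos: [0.4017, 0.2484, 0.0344]
orientation: [0.0, 0.633, 0.774, -0.0]
wrist_force: [-0.5, 0.2, -1.7]
finger_gap: 0.0131
```

Emit:
move_arm([
  [[0, 0, -0.05], [0, 0, 0], -1],
  [[0, 0, 0], [0, 0, 0], -1],
])

```text
clock: 7.35
tcp_pos: [0.4021, 0.2487, 0.0329]
orientation: [0.0, 0.633, 0.774, 0.001]
wrist_force: [-1.2, -1.0, -0.5]
finger_gap: 0.0128
```

Emit:
move_arm([
  [[0, 0, 0], [0, 0, 0], -0.6],
  [[0, 0, 0], [0, 0, 0], -0.4],
  [[0, 0, 0], [0, 0, 0], 0],
  [[0, 0, 0], [0, 0, 0], 0],
  [[0, 0, 0], [0, 0, 0], 0],
])

```text
clock: 7.85
tcp_pos: [0.4017, 0.2485, 0.0323]
orientation: [0.0, 0.633, 0.774, 0.0]
wrist_force: [-0.1, 0.0, -1.2]
finger_gap: 0.0425
```

Emit:
move_arm([
  [[0, 0, 0.5], [0, 0, 0], 0.3],
  [[0, 0, 1], [0, 0, 0], 0.3],
  [[0, 0, 1], [0, 0, 0], 0.3],
  [[0, 0, 1], [0, 0, 0], 0.3],
  [[0, 0, 0.5], [0, 0, 0], 0.3],
])

```text
clock: 8.35
tcp_pos: [0.4029, 0.2491, 0.1959]
orientation: [0.001, 0.633, 0.774, 0.002]
wrist_force: [0.6, 0.9, -0.4]
finger_gap: 0.055
```

Emit:
move_arm([
  [[0.8, -1, 0.6], [0, 0, 0], 0.3],
  [[0.8, -1, 0.6], [0, 0, 0], 0.3],
  [[0.8, -1, 0], [0, 0, 0], 0.3],
  [[0.8, -1, 0], [0, 0, 0], 0.3],
  [[0.8, -1, 0], [0, 0, 0], 0.3],
])

```text
clock: 8.85
tcp_pos: [0.5529, 0.059, 0.2351]
orientation: [0.0, 0.633, 0.775, 0.0]
wrist_force: [0.0, 0.5, 0.5]
finger_gap: 0.0553
```

Emit:
move_arm([
  [[0.8, -1, 0], [0, 0, 0], 0.3],
  [[0.4, -0.9, 0], [0, 0, 0], 0.3],
  [[0, 0, 0], [0, 0, 0], 0.3],
  [[0, 0, 0], [0, 0, 0], 0.3],
])

```text
clock: 9.25
tcp_pos: [0.599, -0.0153, 0.234]
orientation: [-0.001, 0.633, 0.774, -0.0]
wrist_force: [0.7, 0.1, 0.4]
finger_gap: 0.0554
```

Run:
```python
from h import *
r=wrist();print(r["pt"].tolist(),r["Rt"].round(4).tolist())
cv2.imwrite("pics/w4.png",r["frame"][:,:,::-1])
crop(r,180,60,260,200,3,"w4c.png")
```

```text
[0.5990315234420643, -0.015291738718911775, 0.2339727889139905] [[-0.1975, 0.9803, -0.0013], [0.9803, 0.1975, 0.0005], [0.0008, -0.0012, -1.0]]
```

View pics/w4.png

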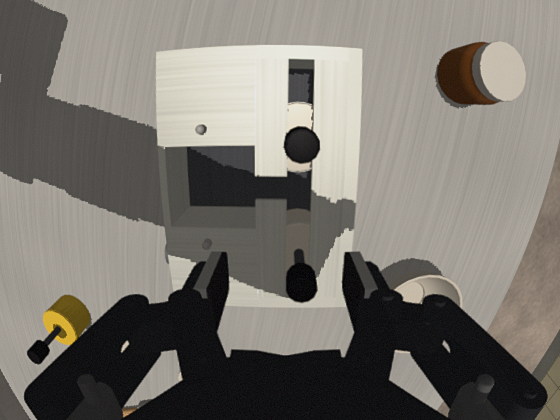

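View pics/w4c.png

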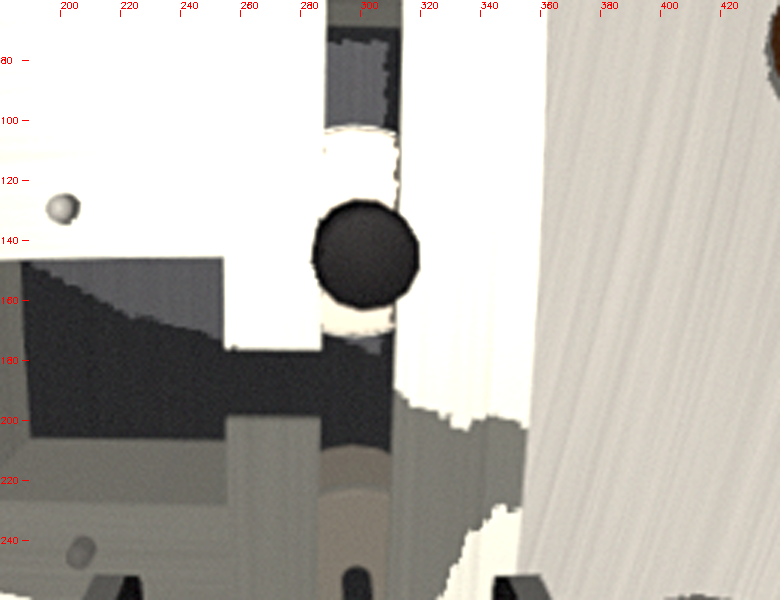

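```bash
cat > wf.py <<'E'
from h import *
class W:
    def __init__(s,pins,yaw): s.p=np.array(pins);s.c,s.s=np.cos(yaw),np.sin(yaw)
    def to(s,p): d=np.array(p)[:2]-s.p; return np.array([s.c*d[0]+s.s*d[1]-.05,-s.s*d[0]+s.c*d[1]])
    def fr(s,x,y): return (s.p+[s.c*(x+.05)-s.s*y,s.s*(x+.05)+s.c*y]).round(4)
w=W((.526,-.023),np.radians(11.4))
E
python3 - <<'E'
from wf import *
r=wrist()
r["pt"]=np.array([0.59903,-0.01529,0.23397]);r["Rt"]=np.array([[-0.1975, 0.9803, -0.0013], [0.9803, 0.1975, 0.0005], [0.0008, -0.0012, -1.0]])
P=lambda n,u,v,z:print(n,watz(r,u,v,z),w.to(watz(r,u,v,z)).round(4))
P("E2",302,144.5,.134)
P("slotL",287,185,.079);P("slotR",310.5,185,.079);P("slotL",287.5,90,.079);P("slotR",312,90,.079)
P("c1",265,176.7,.079);P("c2",265,198.7,.079)
P("pin1",201,129.3,.091);P("pin2",207,243.5,.091)
P("E1knob",301,281,.125)
print(w.fr(.035,0),w.fr(-.047,0))
E
```

```text
E2 [0.6    0.0355 0.134 ] [0.0341 0.0427]
slotL [ 0.5984 -0.0073  0.079 ] [0.0241 0.0011]
slotR [ 0.6186 -0.0032  0.079 ] [0.0447 0.0011]
slotL [0.5824 0.0735 0.079 ] [0.0244 0.0834]
slotR [0.6026 0.0778 0.079 ] [0.045  0.0837]
c1 [ 0.5781 -0.0038  0.079 ] [0.0049 0.0085]
c2 [ 0.5817 -0.0234  0.079 ] [ 0.0045 -0.0114]
pin1 [0.5182 0.0285 0.091 ] [-0.0475  0.052 ]
pin2 [ 0.5373 -0.072   0.091 ] [-0.0486 -0.0503]
E1knob [ 0.6233 -0.0731  0.125 ] [ 0.0355 -0.0683]
[ 0.6093 -0.0062] [ 0.5289 -0.0224]
```

Emit:
move_arm([
  [[0.02, 0.65, 0], [0, 0, 0], 0.5],
  [[0, 0.62, -0.2], [0, 0, 0], 0.5],
  [[0, 0, -0.8], [0, 0, 0], 0.5],
  [[0, 0, -0.8], [0, 0, 0], 0.5],
  [[0, 0, -0.3], [0, 0, 0], 0.5],
])

```text
clock: 9.85
tcp_pos: [0.5972, 0.0385, 0.1481]
orientation: [-0.002, 0.632, 0.775, -0.001]
wrist_force: [-0.6, 0.2, -0.0]
finger_gap: 0.064
```

Emit:
move_arm([
  [[0, 0, 0], [0, 0, 0], 0.5],
  [[0, 0, 0], [0, 0, 0], 0.5],
  [[0, 0, 0], [0, 0, 0], 0.5],
])

```text
clock: 10.15
tcp_pos: [0.601, 0.0365, 0.1527]
orientation: [0.001, 0.633, 0.774, 0.001]
wrist_force: [0.1, 0.3, 0.5]
finger_gap: 0.0643
```

Run:
```python
from wf import *
r=wrist();print(r["pt"].tolist(),w.to(r["pt"]))
cv2.imwrite("pics/w5.png",r["frame"][:,:,::-1])
```

```text
[0.6010460381583431, 0.03645565390270783, 0.15267634442467076] [0.03531731 0.04344926]
```

View pics/w5.png

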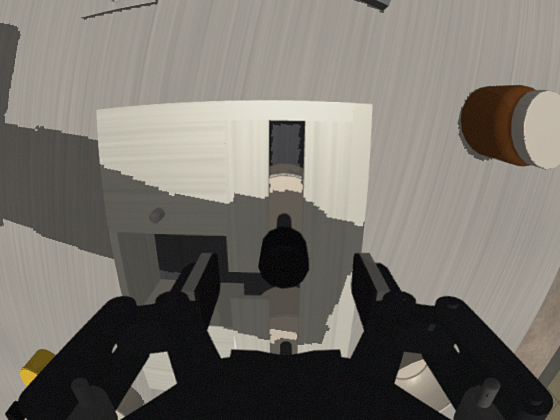

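Emit:
move_arm([
  [[0, 0, -0.4], [0, 0, 0], 0.5],
  [[0, 0, -0.3], [0, 0, 0], 0.3],
  [[0, 0, -0.12], [0, 0, 0], 0.2],
  [[0, 0, 0], [0, 0, 0], 0],
  [[0, 0, 0], [0, 0, 0], -0.1],
])

```text
clock: 10.7
tcp_pos: [0.6001, 0.0363, 0.1182]
orientation: [0.0, 0.633, 0.774, 0.0]
wrist_force: [-0.2, 0.6, 0.2]
finger_gap: 0.0385
```

Emit:
move_arm([
  [[0, 0, 0], [0, 0, 0], -0.3],
  [[0, 0, 0], [0, 0, 0], -0.5],
  [[0, 0, 0], [0, 0, 0], -1],
  [[0, 0, 0], [0, 0, 0], -1],
  [[0, 0, 0], [0, 0, 0], -1],
])

```text
clock: 11.2
tcp_pos: [0.6004, 0.0363, 0.1187]
orientation: [0.001, 0.633, 0.774, 0.0]
wrist_force: [-0.5, -0.7, 5.7]
finger_gap: 0.0242
```

Emit:
move_arm([
  [[0, 0, 0.06], [0, 0, 0], -1],
  [[0, 0, 0.06], [0, 0, 0], -1],
  [[0, 0, 0], [0, 0, 0], -1],
  [[0, 0, 0], [0, 0, 0], -1],
])

```text
clock: 11.6
tcp_pos: [0.5997, 0.0365, 0.1222]
orientation: [-0.0, 0.633, 0.774, -0.0]
wrist_force: [-0.3, -0.0, -2.7]
finger_gap: 0.0242
```

Emit:
move_arm([
  [[0.05, -0.2, 0.03], [0, 0, 0], -1],
  [[0.06, -0.27, 0], [0, 0, 0], -1],
  [[0.06, -0.27, 0], [0, 0, 0], -1],
  [[0.06, -0.23, 0], [0, 0, 0], -1],
  [[0.01, -0.12, 0], [0, 0, 0], -1],
])

```text
clock: 12.1
tcp_pos: [0.61, -0.0088, 0.1239]
orientation: [0.0, 0.633, 0.774, 0.0]
wrist_force: [-0.1, -0.5, -2.3]
finger_gap: 0.0249
```

Emit:
move_arm([
  [[0, 0, 0], [0, 0, 0], -1],
  [[0, 0, 0], [0, 0, 0], -1],
])

```text
clock: 12.3
tcp_pos: [0.6094, -0.0073, 0.1238]
orientation: [-0.0, 0.633, 0.774, 0.0]
wrist_force: [-0.4, 0.4, -1.9]
finger_gap: 0.0245
```

Emit:
move_arm([
  [[-0.3, -0.06, 0], [0, 0, 0], -1],
  [[-0.4, -0.08, 0], [0, 0, 0], -1],
  [[-0.4, -0.08, 0], [0, 0, 0], -1],
  [[-0.4, -0.08, 0], [0, 0, 0], -1],
  [[-0.3, -0.06, 0], [0, 0, 0], -1],
])

```text
clock: 12.8
tcp_pos: [0.5363, -0.0211, 0.1239]
orientation: [-0.0, 0.632, 0.775, -0.0]
wrist_force: [0.4, -0.0, -2.4]
finger_gap: 0.0247
```

Emit:
move_arm([
  [[-0.2, -0.04, 0], [0, 0, 0], -1],
  [[0, 0, 0], [0, 0, 0], -1],
  [[0, 0, 0], [0, 0, 0], -1],
])

```text
clock: 13.1
tcp_pos: [0.5301, -0.023, 0.1242]
orientation: [0.0, 0.633, 0.775, 0.0]
wrist_force: [-0.1, 0.9, -2.1]
finger_gap: 0.0246
```

Emit:
move_arm([
  [[0, 0, 0.4], [0, 0, 0], -1],
  [[0, 0, 0.8], [0, 0, 0], -1],
  [[0, 0, 0.8], [0, 0, 0], -1],
  [[0, 0, 0.5], [0, 0, 0], -1],
  [[0.1, 0.5, 0], [0, 0, 0], -1],
])

```text
clock: 13.6
tcp_pos: [0.5364, -0.0047, 0.2277]
orientation: [0.003, 0.634, 0.774, 0.002]
wrist_force: [0.0, 1.2, -3.4]
finger_gap: 0.0245
```

Emit:
move_arm([
  [[0.17, 0.9, 0], [0, 0, 0], -1],
  [[0.17, 0.9, 0], [0, 0, 0], -1],
  [[0.17, 0.9, 0], [0, 0, 0], -1],
  [[0.17, 0.9, 0], [0, 0, 0], -1],
  [[0.17, 0.9, 0], [0, 0, 0], -1],
])

```text
clock: 14.1
tcp_pos: [0.5684, 0.1787, 0.2239]
orientation: [0.0, 0.633, 0.775, 0.0]
wrist_force: [-0.0, -0.3, -1.9]
finger_gap: 0.0246
```

Emit:
move_arm([
  [[0.17, 0.9, 0], [0, 0, 0], -1],
  [[0.17, 0.9, 0], [0, 0, 0], -1],
  [[0.17, 0.9, 0], [0, 0, 0], -1],
  [[0.17, 0.9, 0], [0, 0, 0], -1],
  [[0, 0.5, 0], [0, 0, 0], -1],
])

```text
clock: 14.6
tcp_pos: [0.5956, 0.3443, 0.223]
orientation: [-0.0, 0.632, 0.775, 0.001]
wrist_force: [-0.6, -0.1, -3.0]
finger_gap: 0.0245
```

Emit:
move_arm([
  [[0, 0, 0], [0, 0, 0], -1],
  [[0, 0, 0], [0, 0, 0], -1],
])

```text
clock: 14.8
tcp_pos: [0.5948, 0.3415, 0.2232]
orientation: [0.0, 0.632, 0.775, -0.0]
wrist_force: [0.4, -0.6, -2.1]
finger_gap: 0.0244
```

Run:
```python
from wf import *
r=wrist();print(r["pt"].tolist())
cv2.imwrite("pics/w6.png",r["frame"][:,:,::-1])
for p in [(.590,.308,.004),(.596,.3435,.004)]: print(wproj(r,p))
```

```text
[0.5947962016099145, 0.341469540689046, 0.22315510612536182]
[275.38846412 206.5524865 ]
[287.25364787 176.67321507]
```

View pics/w6.png

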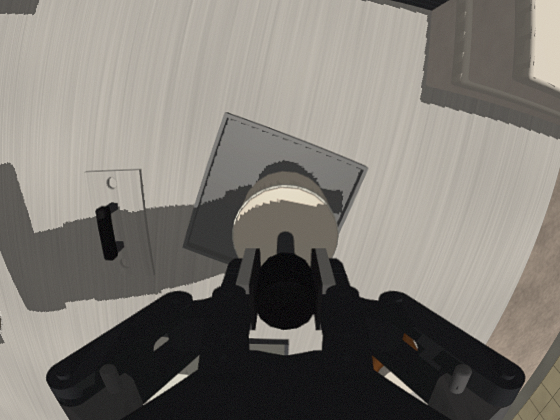

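Run:
```python
from wf import *
r=wrist()
A,B,C=[watz(r,*p,.016) for p in [(227,112),(367,168),(183,246)]]
print(A,B,C,(B+C)/2,np.linalg.norm(A-B),np.linalg.norm(A-C))
```

```text
[0.5221 0.3992 0.016 ] [0.6757 0.3716 0.016 ] [0.4942 0.2428 0.016 ] [0.58495 0.3072  0.016  ] 0.15605998846597416 0.1588690341130077
```

Emit:
move_arm([
  [[-0.03, 0.03, -0.5], [0, 0, 0], -1],
  [[0, 0, -0.8], [0, 0, 0], -1],
  [[0, 0, -0.8], [0, 0, 0], -1],
  [[0, 0, -0.4], [0, 0, 0], -1],
  [[0, 0, 0], [0, 0, 0], -1],
])

```text
clock: 15.4
tcp_pos: [0.5918, 0.3398, 0.1208]
orientation: [-0.001, 0.633, 0.774, -0.003]
wrist_force: [-0.1, -0.2, -2.6]
finger_gap: 0.0248
```

Emit:
move_arm([
  [[0, 0, 0], [0, 0, 0], -1],
  [[0, 0, -0.12], [0, 0, 0], -1],
  [[0, 0, 0], [0, 0, 0], -1],
])

```text
clock: 15.7
tcp_pos: [0.5943, 0.342, 0.1202]
orientation: [0.001, 0.633, 0.774, 0.001]
wrist_force: [-0.8, 0.3, -3.2]
finger_gap: 0.0249
```

Emit:
move_arm([
  [[0, 0, -0.1], [0, 0, 0], -1],
  [[0, 0, -0.07], [0, 0, 0], -1],
  [[0, 0, 0], [0, 0, 0], -1],
  [[0, 0, 0], [0, 0, 0], -1],
])

```text
clock: 16.1
tcp_pos: [0.5934, 0.342, 0.1121]
orientation: [-0.0, 0.633, 0.774, -0.0]
wrist_force: [-0.0, 0.7, -2.2]
finger_gap: 0.0246
```

Emit:
move_arm([
  [[0, 0, -0.06], [0, 0, 0], -1],
  [[0, 0, 0], [0, 0, 0], -1],
])

```text
clock: 16.3
tcp_pos: [0.5939, 0.3423, 0.1108]
orientation: [0.0, 0.633, 0.774, 0.001]
wrist_force: [-0.4, 0.2, 1.4]
finger_gap: 0.0243
```

Contact made. Next I'll release, rise and go back for empty1.

Emit:
move_arm([
  [[0, 0, 0], [0, 0, 0], -0.3],
  [[0, 0, 0], [0, 0, 0], 0],
  [[0, 0, 0], [0, 0, 0], 0.3],
  [[0, 0, 0], [0, 0, 0], 0.5],
  [[0, 0, 0], [0, 0, 0], 0.5],
])

```text
clock: 16.8
tcp_pos: [0.5936, 0.342, 0.1099]
orientation: [0.0, 0.633, 0.774, 0.0]
wrist_force: [-0.1, -0.3, 0.3]
finger_gap: 0.0639
```

Emit:
move_arm([
  [[0, 0, 0.5], [0, 0, 0], 0.5],
  [[0, 0, 1], [0, 0, 0], 0.5],
  [[0, 0, 1], [0, 0, 0], 0.5],
  [[0, -0.5, 0.3], [0, 0, 0], 0.5],
  [[0.07, -1, 0], [0, 0, 0], 0.5],
])

```text
clock: 17.3
tcp_pos: [0.5974, 0.2838, 0.2249]
orientation: [0.001, 0.631, 0.776, 0.003]
wrist_force: [0.9, -0.3, 0.1]
finger_gap: 0.0638
```

Emit:
move_arm([
  [[0.07, -1, 0], [0, 0, 0], 0.5],
  [[0.07, -1, 0], [0, 0, 0], 0.5],
  [[0.07, -1, 0], [0, 0, 0], 0.5],
  [[0.07, -1, 0], [0, 0, 0], 0.5],
  [[0.07, -1, 0], [0, 0, 0], 0.5],
])

```text
clock: 17.8
tcp_pos: [0.6098, 0.0799, 0.2214]
orientation: [-0.0, 0.633, 0.774, -0.0]
wrist_force: [-0.4, -0.4, -0.3]
finger_gap: 0.0642
```

Emit:
move_arm([
  [[0.07, -1, 0], [0, 0, 0], 0.5],
  [[0.07, -1, 0], [0, 0, 0], 0.5],
  [[0.07, -0.5, 0], [0, 0, 0], 0.5],
  [[0, 0, 0], [0, 0, 0], 0.5],
  [[0, 0, 0], [0, 0, 0], 0.5],
])

```text
clock: 18.3
tcp_pos: [0.6182, -0.0186, 0.2214]
orientation: [-0.001, 0.633, 0.774, -0.0]
wrist_force: [-0.6, 0.0, 0.5]
finger_gap: 0.0642
```

```bash
sed -i 's/W((.526,-.023)/W((.5262,-.024)/' wf.py
python3 - <<'E'
from wf import *
r=wrist();print(r["pt"].tolist(),r["Rt"].round(4).tolist())
cv2.imwrite("pics/w7.png",r["frame"][:,:,::-1])
E
```

```text
[0.6182247138032777, -0.018577967393679642, 0.2213940948708221] [[-0.1981, 0.9802, -0.0009], [0.9802, 0.1981, 0.0005], [0.0007, -0.0008, -1.0]]
```

View pics/w7.png

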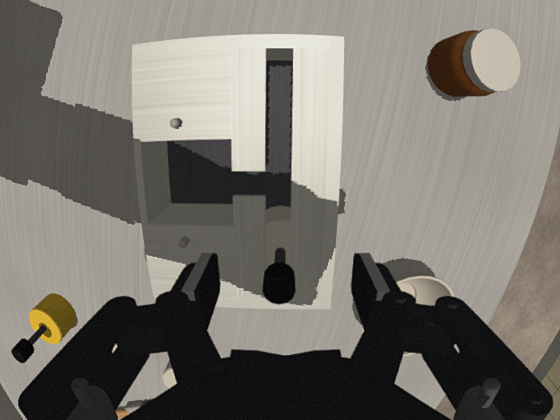

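Run:
```python
from wf import *
r=wrist();crop(r,230,200,110,120,6,"w7c.png")
for v in (283,286,289):
  p=watz(r,280,v,.134);print(p,w.to(p))
for y in (-.066,-.069,-.072):
  p=w.fr(.035,y);print(p,wproj(r,(*p,.134)),wproj(r,(*p,.106)))
```

```text
[ 0.6242 -0.0683  0.134 ] [ 0.03731035 -0.06279643]
[ 0.6247 -0.0709  0.134 ] [ 0.03728658 -0.06544397]
[ 0.6252 -0.0735  0.134 ] [ 0.03726281 -0.0680915 ]
[ 0.6226 -0.0719] [277.04145909 286.66066215] [277.85069014 269.23456239]
[ 0.6232 -0.0748] [277.09763635 289.98700938] [277.89522165 272.35863458]
[ 0.6238 -0.0778] [277.12888478 293.37962124] [277.9169892  275.55191371]
```

View pics/w7c.png

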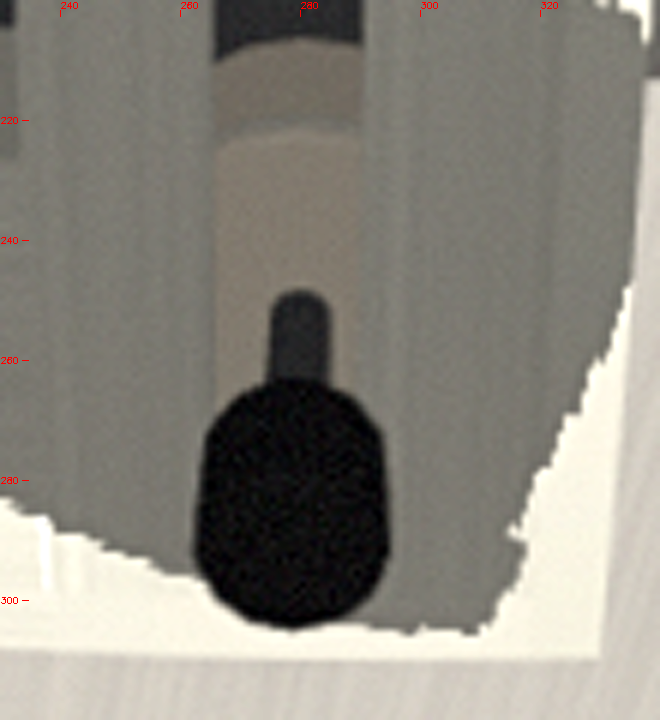

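Emit:
move_arm([
  [[0.08, -0.7, 0], [0, 0, 0], 0.5],
  [[0.07, -0.67, -0.3], [0, 0, 0], 0.5],
  [[0, 0, -0.7], [0, 0, 0], 0.5],
  [[0, 0, -0.5], [0, 0, 0], 0.5],
  [[0, 0, 0], [0, 0, 0], 0.5],
])

```text
clock: 18.9
tcp_pos: [0.6226, -0.0711, 0.1586]
orientation: [-0.003, 0.632, 0.775, -0.001]
wrist_force: [0.5, -0.2, -0.8]
finger_gap: 0.0639
```

Emit:
move_arm([
  [[0, 0, 0], [0, 0, 0], 0.5],
  [[0, 0, 0], [0, 0, 0], 0.5],
])

```text
clock: 19.1
tcp_pos: [0.6256, -0.0721, 0.1634]
orientation: [0.001, 0.632, 0.775, 0.001]
wrist_force: [-0.5, -0.1, 1.0]
finger_gap: 0.0638
```

Run:
```python
from wf import *
r=wrist();print(r["pt"].tolist(),w.to(r["pt"]))
cv2.imwrite("pics/w8.png",r["frame"][:,:,::-1])
```

```text
[0.6255599892170003, -0.07209555932606723, 0.1634249314718515] [ 0.03789329 -0.06678592]
```

View pics/w8.png

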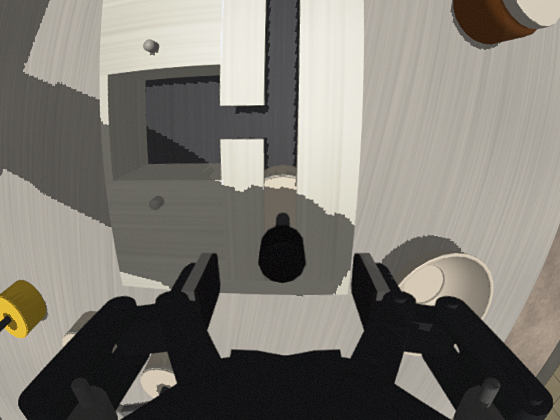

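Emit:
move_arm([
  [[-0.03, 0, -0.4], [0, 0, 0], 0.5],
  [[0, 0, -0.4], [0, 0, 0], 0.3],
  [[0, 0, -0.24], [0, 0, 0], 0.2],
  [[0, 0, -0.08], [0, 0, 0], 0],
  [[0, 0, 0], [0, 0, 0], -0.1],
])

```text
clock: 19.65
tcp_pos: [0.6236, -0.0727, 0.1173]
orientation: [0.0, 0.633, 0.774, 0.0]
wrist_force: [-1.0, -0.3, -1.1]
finger_gap: 0.0385
```

Emit:
move_arm([
  [[0, 0, 0], [0, 0, 0], -0.3],
  [[0, 0, 0], [0, 0, 0], -0.5],
  [[0, 0, 0], [0, 0, 0], -1],
  [[0, 0, 0], [0, 0, 0], -1],
  [[0, 0, 0], [0, 0, 0], -1],
])

```text
clock: 20.15
tcp_pos: [0.6241, -0.073, 0.1182]
orientation: [0.001, 0.633, 0.774, 0.0]
wrist_force: [-1.2, -0.7, 6.0]
finger_gap: 0.0245
```

Emit:
move_arm([
  [[0, 0, 0.07], [0, 0, 0], -1],
  [[0, 0, 0.07], [0, 0, 0], -1],
  [[0, 0, 0], [0, 0, 0], -1],
  [[0, 0, 0], [0, 0, 0], -1],
])

```text
clock: 20.55
tcp_pos: [0.6233, -0.0727, 0.1223]
orientation: [-0.0, 0.633, 0.774, -0.0]
wrist_force: [-1.2, -0.4, -3.0]
finger_gap: 0.0243
```

Emit:
move_arm([
  [[-0.06, 0.25, 0.01], [0, 0, 0], -1],
  [[-0.07, 0.37, 0], [0, 0, 0], -1],
  [[-0.07, 0.37, 0], [0, 0, 0], -1],
  [[-0.07, 0.37, 0], [0, 0, 0], -1],
  [[-0.07, 0.27, 0], [0, 0, 0], -1],
])

```text
clock: 21.05
tcp_pos: [0.6094, -0.0054, 0.1231]
orientation: [-0.0, 0.632, 0.775, 0.0]
wrist_force: [0.1, -0.3, -2.7]
finger_gap: 0.0249
```

Emit:
move_arm([
  [[0, 0, 0], [0, 0, 0], -1],
  [[0, 0, 0], [0, 0, 0], -1],
])

```text
clock: 21.25
tcp_pos: [0.61, -0.0071, 0.1233]
orientation: [0.0, 0.632, 0.775, -0.0]
wrist_force: [0.1, -0.7, -2.1]
finger_gap: 0.0247
```

Emit:
move_arm([
  [[-0.3, -0.06, 0], [0, 0, 0], -1],
  [[-0.4, -0.08, 0], [0, 0, 0], -1],
  [[-0.4, -0.08, 0], [0, 0, 0], -1],
  [[-0.4, -0.08, 0], [0, 0, 0], -1],
  [[-0.3, -0.06, 0], [0, 0, 0], -1],
])

```text
clock: 21.75
tcp_pos: [0.5372, -0.0229, 0.1231]
orientation: [0.0, 0.633, 0.774, -0.0]
wrist_force: [-0.5, -0.5, -3.0]
finger_gap: 0.0244
```

Emit:
move_arm([
  [[-0.22, -0.05, 0], [0, 0, 0], -1],
  [[0, 0, 0], [0, 0, 0], -1],
  [[0, 0, 0.4], [0, 0, 0], -1],
  [[0, 0, 0.8], [0, 0, 0], -1],
  [[0, 0, 0.8], [0, 0, 0], -1],
])

```text
clock: 22.25
tcp_pos: [0.5294, -0.0241, 0.2036]
orientation: [-0.0, 0.633, 0.774, -0.0]
wrist_force: [1.5, 0.5, -2.3]
finger_gap: 0.0246
```

Emit:
move_arm([
  [[0, 0, 0.6], [0, 0, 0], -1],
  [[0.1, 0.5, 0], [0, 0, 0], -1],
  [[0.17, 0.9, 0], [0, 0, 0], -1],
  [[0.17, 0.9, 0], [0, 0, 0], -1],
  [[0.17, 0.9, 0], [0, 0, 0], -1],
])

```text
clock: 22.75
tcp_pos: [0.5547, 0.1051, 0.2274]
orientation: [0.001, 0.633, 0.774, 0.001]
wrist_force: [0.3, -0.3, -2.4]
finger_gap: 0.0242
```

Emit:
move_arm([
  [[0.15, 0.9, 0], [0, 0, 0], -1],
  [[0.15, 0.9, 0], [0, 0, 0], -1],
  [[0.15, 0.9, 0], [0, 0, 0], -1],
  [[0.15, 0.9, 0], [0, 0, 0], -1],
  [[0.04, 0.5, 0], [0, 0, 0], -1],
])

```text
clock: 23.25
tcp_pos: [0.5801, 0.2709, 0.2268]
orientation: [0.0, 0.632, 0.775, 0.001]
wrist_force: [0.1, -0.2, -2.9]
finger_gap: 0.0246
```

Emit:
move_arm([
  [[0, 0, 0], [0, 0, 0], -1],
  [[0, 0, 0], [0, 0, 0], -1],
])

```text
clock: 23.45
tcp_pos: [0.5793, 0.268, 0.2267]
orientation: [0.0, 0.632, 0.775, -0.0]
wrist_force: [-0.6, -0.3, -3.0]
finger_gap: 0.0245
```

Run:
```python
from wf import *
r=wrist();print(r["pt"].tolist())
cv2.imwrite("pics/w9.png",r["frame"][:,:,::-1])
```

```text
[0.5792501128249891, 0.26802523700436487, 0.22671114267041598]
```

View pics/w9.png

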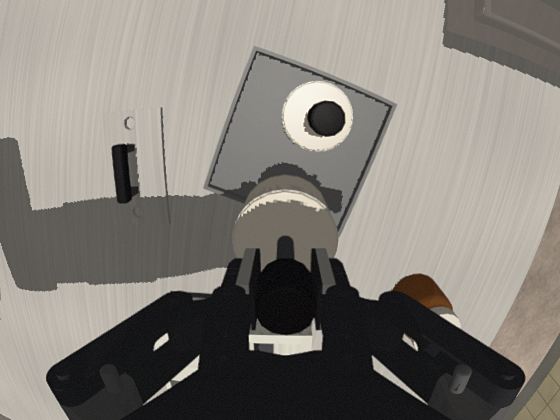

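Emit:
move_arm([
  [[0.05, 0.08, -0.5], [0, 0, 0], -1],
  [[0, 0, -0.8], [0, 0, 0], -1],
  [[0, 0, -0.8], [0, 0, 0], -1],
  [[0, 0, -0.4], [0, 0, 0], -1],
  [[0, 0, -0.12], [0, 0, 0], -1],
])

```text
clock: 24.0
tcp_pos: [0.5798, 0.269, 0.1199]
orientation: [-0.001, 0.633, 0.774, -0.002]
wrist_force: [-0.1, 0.0, -2.2]
finger_gap: 0.0247
```

Emit:
move_arm([
  [[0, 0, 0], [0, 0, 0], -1],
  [[0, 0, -0.1], [0, 0, 0], -1],
  [[0, 0, 0], [0, 0, 0], -1],
])

```text
clock: 24.3
tcp_pos: [0.5819, 0.2711, 0.1194]
orientation: [0.001, 0.633, 0.774, 0.001]
wrist_force: [-1.2, -0.0, -2.9]
finger_gap: 0.0247
```

Emit:
move_arm([
  [[0, 0, -0.1], [0, 0, 0], -1],
  [[0, 0, -0.08], [0, 0, 0], -1],
  [[0, 0, 0], [0, 0, 0], -1],
  [[0, 0, -0.04], [0, 0, 0], -1],
  [[0, 0, 0], [0, 0, 0], -1],
])

```text
clock: 24.8
tcp_pos: [0.5811, 0.2713, 0.1103]
orientation: [0.0, 0.633, 0.775, 0.0]
wrist_force: [-2.0, 0.1, 3.4]
finger_gap: 0.0243
```

Emit:
move_arm([
  [[0, 0, 0], [0, 0, 0], -0.3],
  [[0, 0, 0], [0, 0, 0], 0],
  [[0, 0, 0], [0, 0, 0], 0.3],
  [[0, 0, 0], [0, 0, 0], 0.5],
  [[0, 0, 0], [0, 0, 0], 0.5],
])

```text
clock: 25.3
tcp_pos: [0.5812, 0.2712, 0.1095]
orientation: [0.0, 0.633, 0.774, 0.0]
wrist_force: [0.3, -0.4, -0.1]
finger_gap: 0.0641
```

Emit:
move_arm([
  [[0, 0, 0.5], [0, 0, 0], 0.5],
  [[0, 0, 1], [0, 0, 0], 0.5],
  [[0, 0, 1], [0, 0, 0], 0.5],
  [[0, 0, 0.8], [0, 0, 0], 0.5],
  [[0, 0, 0], [0, 0, 0], 0.5],
])

```text
clock: 25.8
tcp_pos: [0.5835, 0.272, 0.2475]
orientation: [0.003, 0.633, 0.774, 0.004]
wrist_force: [0.6, 0.4, -0.5]
finger_gap: 0.0641
```

Run:
```python
from wf import *
a=load("scene");b=load("side")
cv2.imwrite("pics/s10.png",a["frame"][:,:,::-1]);cv2.imwrite("pics/d10.png",b["frame"][:,:,::-1])
crop(a,150,100,140,130,5,"s11.png");crop(b,210,240,170,100,4,"d11.png")
```

```text
(no output)
```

View pics/s10.png

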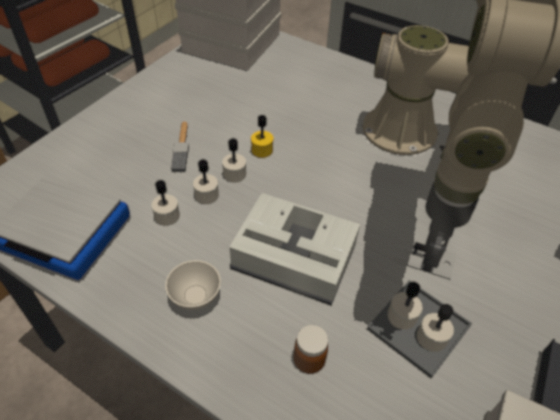

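View pics/s11.png

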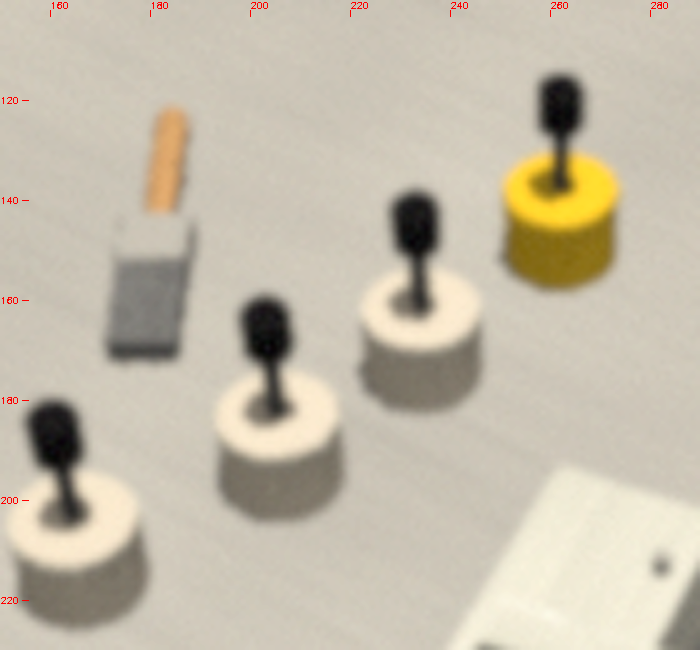

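View pics/d11.png

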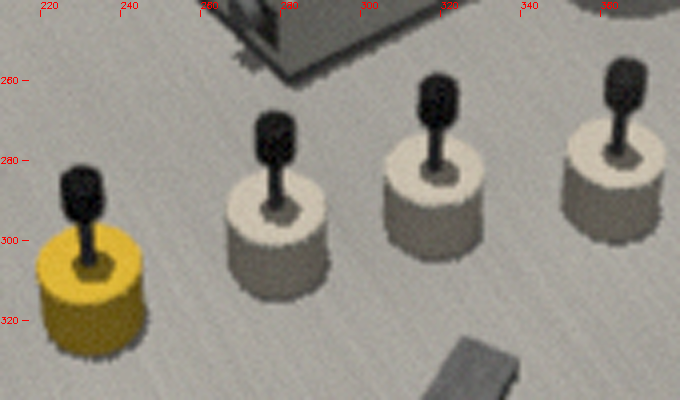

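Scene: empties stand upright on the tray. White pots P1 (234,163) and P2 (205,187) are unmoved; P3 has been knocked to about (165,203). Yellow decoy is at (262,143), and I won't use it.

Run:
```python
from wf import *
a=load("scene");b=load("side")
def cv(x0,y0,f,p): return ((p[0]+.5)/f-.5+x0,(p[1]+.5)/f-.5+y0)
p=tri([(a,*cv(150,100,5,(54,437))),(b,*cv(210,240,4,(626,87)))]);print("P3",p,np.hypot(*p[:2]))
print(w.fr(-.047,0),w.fr(.035,0),w.fr(.035,.072),w.fr(.035,-.072))
```

```text
P3 [ 0.6491 -0.3489  0.1077] 0.7369274184069962
[ 0.5291 -0.0234] [ 0.6095 -0.0072] [0.5953 0.0634] [ 0.6238 -0.0778]
```

Emit:
move_arm([
  [[-0.3, -1, 0], [0, 0, 0], 0.5],
  [[-0.3, -1, 0], [0, 0, 0], 0.5],
  [[-0.3, -1, 0], [0, 0, 0], 0.5],
  [[-0.3, -1, 0], [0, 0, 0], 0.5],
  [[-0.3, -1, 0], [0, 0, 0], 0.5],
])

```text
clock: 26.5
tcp_pos: [0.5195, 0.0699, 0.2396]
orientation: [-0.001, 0.632, 0.775, -0.001]
wrist_force: [0.5, -1.2, 0.6]
finger_gap: 0.0639
```

Emit:
move_arm([
  [[-0.3, -1, 0], [0, 0, 0], 0.5],
  [[-0.3, -1, 0], [0, 0, 0], 0.5],
  [[-0.3, -1, 0], [0, 0, 0], 0.5],
  [[-0.3, -1, 0], [0, 0, 0], 0.5],
  [[-0.3, -1, 0], [0, 0, 0], 0.5],
])

```text
clock: 27.0
tcp_pos: [0.4595, -0.1298, 0.2399]
orientation: [-0.001, 0.633, 0.774, -0.0]
wrist_force: [-0.3, 0.1, -0.6]
finger_gap: 0.0641
```

Emit:
move_arm([
  [[-0.3, -1, 0], [0, 0, 0], 0.5],
  [[-0.3, -1, 0], [0, 0, 0], 0.5],
  [[-0.1, -0.7, 0], [0, 0, 0], 0.5],
  [[0, 0, 0], [0, 0, 0], 0.5],
  [[0, 0, 0], [0, 0, 0], 0.5],
])

```text
clock: 27.5
tcp_pos: [0.4322, -0.2367, 0.24]
orientation: [-0.002, 0.633, 0.774, 0.0]
wrist_force: [-0.8, 0.3, 0.1]
finger_gap: 0.064
```

Run:
```python
from wf import *
r=wrist();print(r["pt"].tolist())
cv2.imwrite("pics/w12.png",r["frame"][:,:,::-1])
for p in [(.4314,-.2962,.122),(.536,-.3106,.122)]: print(wproj(r,p))
```

```text
[0.4322372689287861, -0.2366599216368316, 0.23998821876859533]
[270.93257612 272.54338731]
[381.3822965  303.82550989]
```

View pics/w12.png

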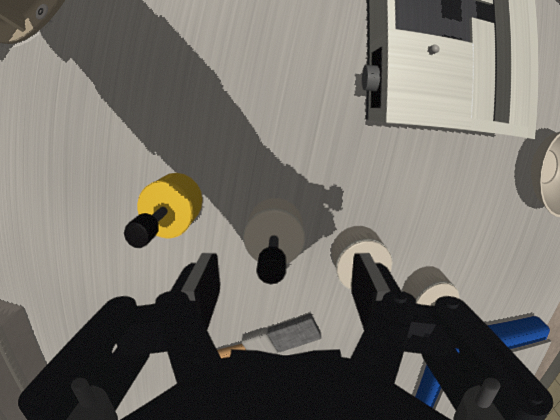

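Run:
```python
from wf import *
r=wrist();print(r["pt"]);crop(r,230,190,90,110,6,"w12c.png")
print(watz(r,271.5,268.5,.122))
```

```text
[ 0.4324854  -0.23600333  0.24027411]
[ 0.4315 -0.2918  0.122 ]
```

View pics/w12c.png

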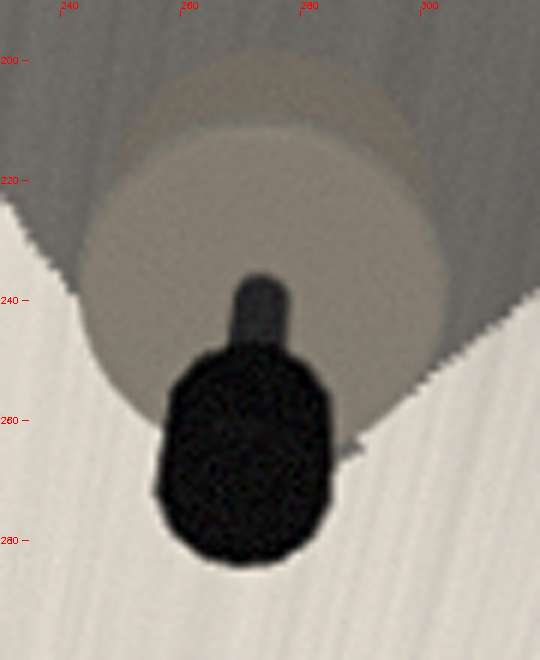

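Emit:
move_arm([
  [[-0.03, -0.7, 0], [0, 0, 0], 0.5],
  [[0, -0.72, -0.5], [0, 0, 0], 0.5],
  [[0, 0, -0.8], [0, 0, 0], 0.5],
  [[0, 0, -0.8], [0, 0, 0], 0.5],
  [[0, 0, -0.3], [0, 0, 0], 0.5],
])

```text
clock: 28.1
tcp_pos: [0.4307, -0.291, 0.1423]
orientation: [-0.003, 0.632, 0.775, 0.0]
wrist_force: [0.3, -1.0, -0.2]
finger_gap: 0.0642
```

Emit:
move_arm([
  [[0, 0, 0], [0, 0, 0], 0.5],
  [[0, 0, 0], [0, 0, 0], 0.5],
  [[0, 0, 0], [0, 0, 0], 0.5],
])

```text
clock: 28.4
tcp_pos: [0.4331, -0.294, 0.1473]
orientation: [0.002, 0.632, 0.775, -0.0]
wrist_force: [-0.9, -0.8, 0.3]
finger_gap: 0.0639
```

Run:
```python
from wf import *
r=wrist();print(r["pt"].tolist())
cv2.imwrite("pics/w13.png",r["frame"][:,:,::-1])
```

```text
[0.433055624040355, -0.29397342492262524, 0.14731180334402835]
```

View pics/w13.png

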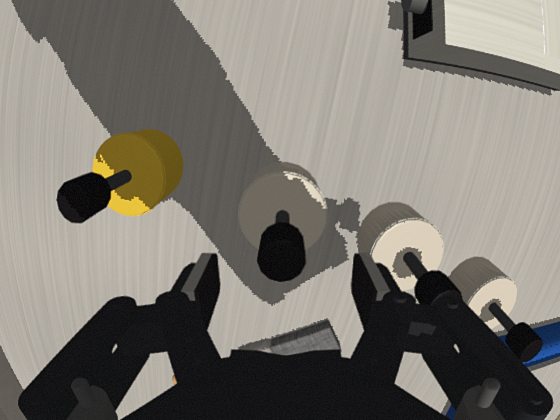

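Emit:
move_arm([
  [[-0.04, 0, -0.4], [0, 0, 0], 0.5],
  [[0, 0, -0.4], [0, 0, 0], 0.3],
  [[0, 0, -0.18], [0, 0, 0], 0.2],
  [[0, 0, 0], [0, 0, 0], 0],
  [[0, 0, 0], [0, 0, 0], -0.1],
])

```text
clock: 28.95
tcp_pos: [0.4307, -0.2939, 0.1071]
orientation: [0.001, 0.633, 0.774, 0.0]
wrist_force: [0.1, -0.4, -1.3]
finger_gap: 0.0386
```

Emit:
move_arm([
  [[0, 0, 0], [0, 0, 0], -0.3],
  [[0, 0, 0], [0, 0, 0], -0.5],
  [[0, 0, 0], [0, 0, 0], -1],
  [[0, 0, 0], [0, 0, 0], -1],
  [[0, 0, 0], [0, 0, 0], -1],
])

```text
clock: 29.45
tcp_pos: [0.4311, -0.2942, 0.1074]
orientation: [0.001, 0.633, 0.774, 0.0]
wrist_force: [-0.2, -0.3, 5.6]
finger_gap: 0.0243
```

Emit:
move_arm([
  [[0, 0, 0.4], [0, 0, 0], -1],
  [[0, 0, 0.8], [0, 0, 0], -1],
  [[0, 0, 0.8], [0, 0, 0], -1],
  [[0, 0, 0.8], [0, 0, 0], -1],
  [[0, 0, 0.4], [0, 0, 0], -1],
])

```text
clock: 29.95
tcp_pos: [0.4307, -0.294, 0.2366]
orientation: [0.001, 0.633, 0.774, -0.0]
wrist_force: [-0.5, -0.1, -4.4]
finger_gap: 0.0246
```

Emit:
move_arm([
  [[0.2, 0.6, 0], [0, 0, 0], -1],
  [[0.35, 0.97, 0], [0, 0, 0], -1],
  [[0.35, 0.97, 0], [0, 0, 0], -1],
  [[0.35, 0.97, 0], [0, 0, 0], -1],
  [[0.35, 0.97, 0], [0, 0, 0], -1],
])

```text
clock: 30.45
tcp_pos: [0.494, -0.1127, 0.2336]
orientation: [-0.001, 0.633, 0.774, -0.0]
wrist_force: [0.1, -0.3, -3.3]
finger_gap: 0.0246
```

Emit:
move_arm([
  [[0.35, 0.97, 0], [0, 0, 0], -1],
  [[0.35, 0.97, 0], [0, 0, 0], -1],
  [[0.1, 0.3, 0], [0, 0, 0], -1],
  [[0, 0, 0], [0, 0, 0], -1],
  [[0, 0, 0], [0, 0, 0], -1],
])

```text
clock: 30.95
tcp_pos: [0.5257, -0.025, 0.2337]
orientation: [-0.0, 0.632, 0.775, -0.001]
wrist_force: [-0.0, 0.9, -3.9]
finger_gap: 0.0247
```

Emit:
move_arm([
  [[0.08, 0.04, -0.4], [0, 0, 0], -1],
  [[0, 0, -0.4], [0, 0, 0], -1],
  [[0, 0, -0.4], [0, 0, 0], -1],
  [[0, 0, -0.4], [0, 0, 0], -1],
  [[0, 0, -0.4], [0, 0, 0], -1],
])

```text
clock: 31.45
tcp_pos: [0.5289, -0.025, 0.1535]
orientation: [-0.0, 0.634, 0.774, -0.0]
wrist_force: [-0.3, -0.3, -3.3]
finger_gap: 0.0247
```

Emit:
move_arm([
  [[0, 0, -0.4], [0, 0, 0], -1],
  [[0, 0, -0.2], [0, 0, 0], -1],
  [[0, 0, -0.1], [0, 0, 0], -1],
  [[0, 0, 0], [0, 0, 0], -1],
  [[0, 0, 0], [0, 0, 0], -1],
])

```text
clock: 31.95
tcp_pos: [0.53, -0.0236, 0.127]
orientation: [0.0, 0.633, 0.774, 0.0]
wrist_force: [0.3, 0.7, -2.3]
finger_gap: 0.0244
```

Emit:
move_arm([
  [[0, 0, -0.07], [0, 0, 0], -1],
  [[0.25, 0.05, 0], [0, 0, 0], -1],
  [[0.4, 0.08, 0], [0, 0, 0], -1],
  [[0.4, 0.08, 0], [0, 0, 0], -1],
  [[0.4, 0.08, 0], [0, 0, 0], -1],
])

```text
clock: 32.45
tcp_pos: [0.5891, -0.0112, 0.1238]
orientation: [0.001, 0.633, 0.775, 0.0]
wrist_force: [-0.0, -0.1, -2.8]
finger_gap: 0.0246
```

Emit:
move_arm([
  [[0.35, 0.08, 0], [0, 0, 0], -1],
  [[0.19, 0.04, 0], [0, 0, 0], -1],
  [[0, 0, 0], [0, 0, 0], -1],
  [[0, 0, 0], [0, 0, 0], -1],
])

```text
clock: 32.85
tcp_pos: [0.6088, -0.0066, 0.1232]
orientation: [-0.0, 0.633, 0.775, -0.0]
wrist_force: [-0.6, -0.2, -3.3]
finger_gap: 0.025
```

Emit:
move_arm([
  [[-0.05, 0.25, 0.02], [0, 0, 0], -1],
  [[-0.07, 0.37, 0], [0, 0, 0], -1],
  [[-0.07, 0.37, 0], [0, 0, 0], -1],
  [[-0.07, 0.37, 0], [0, 0, 0], -1],
  [[-0.06, 0.3, 0], [0, 0, 0], -1],
])

```text
clock: 33.35
tcp_pos: [0.5957, 0.0616, 0.1244]
orientation: [-0.0, 0.632, 0.775, 0.0]
wrist_force: [-0.0, -0.4, -3.5]
finger_gap: 0.0246
```

Emit:
move_arm([
  [[0, 0.08, 0], [0, 0, 0], -1],
  [[0, 0, 0], [0, 0, 0], -1],
  [[0, 0, 0], [0, 0, 0], -1],
])

```text
clock: 33.65
tcp_pos: [0.5965, 0.0627, 0.1243]
orientation: [0.0, 0.633, 0.774, -0.0]
wrist_force: [-0.3, -1.1, -3.5]
finger_gap: 0.0238
```

Emit:
move_arm([
  [[-0.02, 0, -0.07], [0, 0, 0], -1],
  [[0, 0, -0.05], [0, 0, 0], -1],
  [[0, 0, 0], [0, 0, 0], -1],
  [[0, 0, 0], [0, 0, 0], -1],
])

```text
clock: 34.05
tcp_pos: [0.5957, 0.0624, 0.1195]
orientation: [0.0, 0.633, 0.774, 0.0]
wrist_force: [0.2, -1.5, -2.0]
finger_gap: 0.0246
```

Emit:
move_arm([
  [[0, 0, -0.04], [0, 0, 0], -1],
  [[0, 0, 0], [0, 0, 0], -1],
  [[0, 0, 0], [0, 0, 0], -0.3],
  [[0, 0, 0], [0, 0, 0], 0],
  [[0, 0, 0], [0, 0, 0], 0.3],
])

```text
clock: 34.55
tcp_pos: [0.5958, 0.0628, 0.1179]
orientation: [0.0, 0.633, 0.774, 0.0]
wrist_force: [0.1, -0.2, -0.8]
finger_gap: 0.055
```

Emit:
move_arm([
  [[0, 0, 0], [0, 0, 0], 0.5],
  [[0, 0, 0], [0, 0, 0], 0.5],
  [[0, 0, 0.5], [0, 0, 0], 0.5],
  [[0, 0, 0.9], [0, 0, 0], 0.5],
  [[0, 0, 0.9], [0, 0, 0], 0.5],
])

```text
clock: 35.05
tcp_pos: [0.5949, 0.0628, 0.2101]
orientation: [-0.001, 0.633, 0.774, -0.001]
wrist_force: [0.1, 0.0, 0.1]
finger_gap: 0.0637
```

Emit:
move_arm([
  [[0, 0, 0.9], [0, 0, 0], 0.5],
  [[0, -0.5, 0], [0, 0, 0], 0.5],
  [[0, -1, 0], [0, 0, 0], 0.5],
  [[0, 0, 0], [0, 0, 0], 0.5],
  [[0, 0, 0], [0, 0, 0], 0.5],
])

```text
clock: 35.55
tcp_pos: [0.5955, 0.0021, 0.2457]
orientation: [-0.0, 0.633, 0.774, 0.0]
wrist_force: [-0.5, 0.4, -1.0]
finger_gap: 0.064
```

Run:
```python
from wf import *
r=wrist();print(r["pt"].tolist())
cv2.imwrite("pics/w14.png",r["frame"][:,:,::-1])
for y in (.072,):
  p=w.fr(.035,y);print(p,wproj(r,(*p,.134)),wproj(r,(*p,.062)))
a=load("scene");cv2.imwrite("pics/s14.png",a["frame"][:,:,::-1])
```

```text
[0.5954778404077089, 0.002073728633963996, 0.24572931645674448]
[0.5953 0.0634] [302.48250193 128.17608997] [298.52049349 123.83116006]
```

View pics/w14.png

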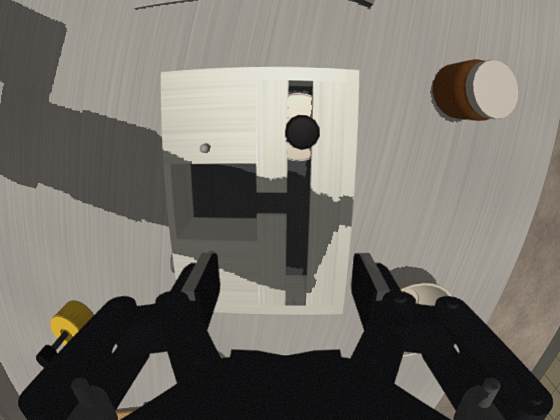

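View pics/s14.png

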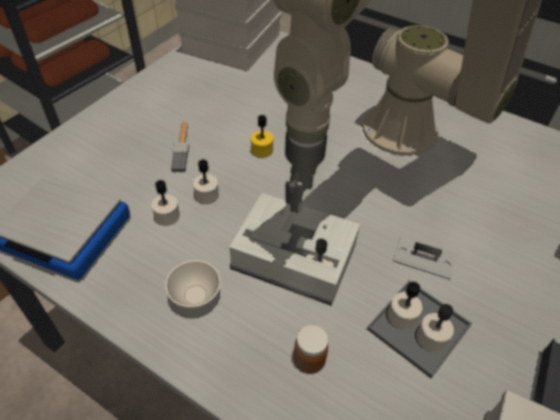

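Emit:
move_arm([
  [[-0.2, -0.9, 0], [0, 0, 0], 0.5],
  [[-0.2, -0.9, 0], [0, 0, 0], 0.5],
  [[-0.2, -0.9, 0], [0, 0, 0], 0.5],
  [[-0.2, -0.9, 0], [0, 0, 0], 0.5],
  [[-0.2, -0.9, 0], [0, 0, 0], 0.5],
])

```text
clock: 36.15
tcp_pos: [0.5554, -0.1772, 0.2458]
orientation: [-0.0, 0.632, 0.775, 0.0]
wrist_force: [0.2, -0.4, -0.4]
finger_gap: 0.064
```

Emit:
move_arm([
  [[-0.2, -0.9, 0], [0, 0, 0], 0.5],
  [[-0.2, -0.9, 0], [0, 0, 0], 0.5],
  [[0, 0, 0], [0, 0, 0], 0.5],
  [[0, 0, 0], [0, 0, 0], 0.5],
])

```text
clock: 36.55
tcp_pos: [0.5395, -0.2489, 0.2456]
orientation: [-0.0, 0.633, 0.774, 0.0]
wrist_force: [-0.2, 0.4, -1.0]
finger_gap: 0.0642
```

Run:
```python
from wf import *
r=wrist();print(r["pt"].tolist())
cv2.imwrite("pics/w15.png",r["frame"][:,:,::-1]);crop(r,210,180,150,140,5,"w15c.png")
for p in [(.536,-.308,.122),(.649,-.346,.122)]: print(wproj(r,p))
```

```text
[0.5395245012799665, -0.24893199202668753, 0.24555674116058962]
[267.91325954 268.1266964 ]
[377.12795871 320.51676879]
```

View pics/w15.png

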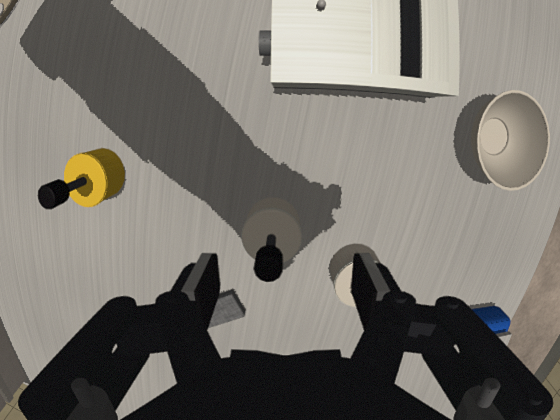

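View pics/w15c.png

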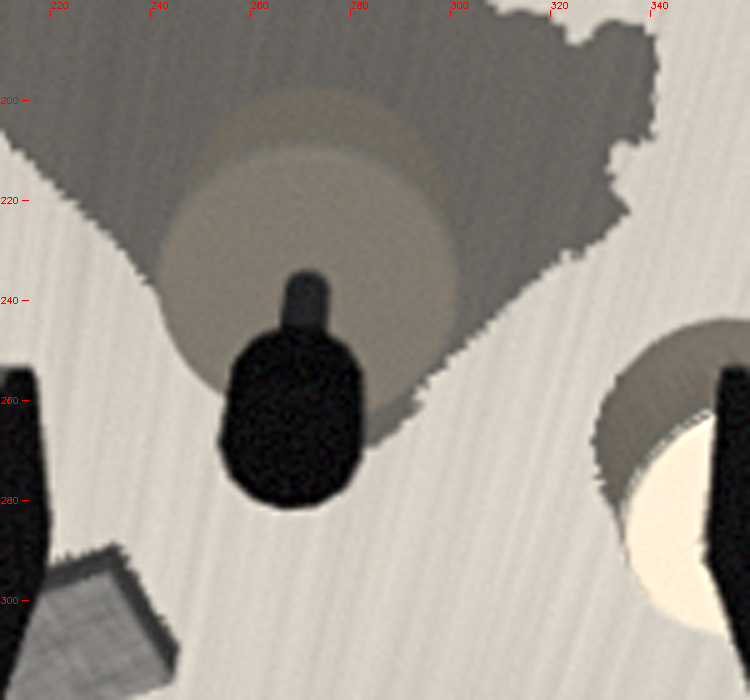

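Emit:
move_arm([
  [[-0.05, -0.72, 0], [0, 0, 0], 0.5],
  [[-0.04, -0.74, -0.6], [0, 0, 0], 0.5],
  [[0, 0, -0.8], [0, 0, 0], 0.5],
  [[0, 0, -0.8], [0, 0, 0], 0.5],
  [[0, 0, -0.3], [0, 0, 0], 0.5],
])

```text
clock: 37.1
tcp_pos: [0.5349, -0.3046, 0.1425]
orientation: [-0.003, 0.632, 0.775, 0.0]
wrist_force: [0.1, 0.6, 0.1]
finger_gap: 0.0641
```

Emit:
move_arm([
  [[0, 0, 0], [0, 0, 0], 0.5],
  [[0, 0, 0], [0, 0, 0], 0.5],
  [[0, 0, 0], [0, 0, 0], 0.5],
])

```text
clock: 37.4
tcp_pos: [0.5372, -0.3077, 0.148]
orientation: [0.002, 0.632, 0.775, 0.0]
wrist_force: [-0.3, 0.1, -0.1]
finger_gap: 0.0637
```

Run:
```python
from wf import *
r=wrist();print(r["pt"].tolist())
cv2.imwrite("pics/w16.png",r["frame"][:,:,::-1])
```

```text
[0.5372326045942618, -0.30773722735998305, 0.14803166177938884]
```

View pics/w16.png

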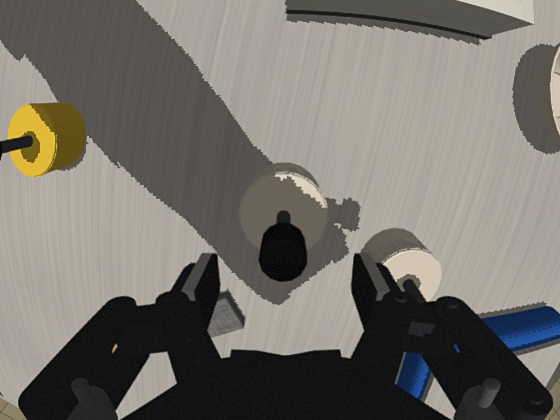

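Emit:
move_arm([
  [[-0.02, 0, -0.4], [0, 0, 0], 0.5],
  [[0, 0, -0.4], [0, 0, 0], 0.3],
  [[0, 0, -0.2], [0, 0, 0], 0.2],
  [[0, 0, 0], [0, 0, 0], 0],
  [[0, 0, 0], [0, 0, 0], -0.1],
])

```text
clock: 37.95
tcp_pos: [0.5355, -0.3079, 0.1067]
orientation: [0.001, 0.633, 0.774, 0.0]
wrist_force: [-0.3, -0.2, -0.2]
finger_gap: 0.0385
```

Emit:
move_arm([
  [[0, 0, 0], [0, 0, 0], -0.3],
  [[0, 0, 0], [0, 0, 0], -0.5],
  [[0, 0, 0], [0, 0, 0], -1],
  [[0, 0, 0], [0, 0, 0], -1],
  [[0, 0, 0], [0, 0, 0], -1],
])

```text
clock: 38.45
tcp_pos: [0.536, -0.3081, 0.1072]
orientation: [0.001, 0.633, 0.774, 0.0]
wrist_force: [1.3, 0.4, 6.2]
finger_gap: 0.0244
```

Emit:
move_arm([
  [[0, 0, 0.4], [0, 0, 0], -1],
  [[0, 0, 0.8], [0, 0, 0], -1],
  [[0, 0, 0.8], [0, 0, 0], -1],
  [[0, 0, 0.8], [0, 0, 0], -1],
  [[0, 0, 0.4], [0, 0, 0], -1],
])

```text
clock: 38.95
tcp_pos: [0.5354, -0.3079, 0.2363]
orientation: [0.001, 0.633, 0.774, -0.0]
wrist_force: [0.0, 0.4, -2.2]
finger_gap: 0.0244
```

Emit:
move_arm([
  [[-0.02, 0.6, 0], [0, 0, 0], -1],
  [[-0.02, 0.97, 0], [0, 0, 0], -1],
  [[-0.02, 0.97, 0], [0, 0, 0], -1],
  [[-0.02, 0.97, 0], [0, 0, 0], -1],
  [[-0.02, 0.97, 0], [0, 0, 0], -1],
])

```text
clock: 39.45
tcp_pos: [0.5301, -0.1268, 0.2329]
orientation: [-0.001, 0.633, 0.774, -0.0]
wrist_force: [0.0, 0.4, -2.6]
finger_gap: 0.0247
```

Emit:
move_arm([
  [[-0.02, 0.97, 0], [0, 0, 0], -1],
  [[-0.02, 0.97, 0], [0, 0, 0], -1],
  [[-0.02, 0.69, 0], [0, 0, 0], -1],
  [[0, 0, 0], [0, 0, 0], -1],
  [[0, 0, 0], [0, 0, 0], -1],
])

```text
clock: 39.95
tcp_pos: [0.5282, -0.0226, 0.2333]
orientation: [-0.0, 0.632, 0.775, -0.001]
wrist_force: [0.3, -0.5, -2.1]
finger_gap: 0.0245
```

Emit:
move_arm([
  [[0.02, -0.02, -0.4], [0, 0, 0], -1],
  [[0, 0, -0.4], [0, 0, 0], -1],
  [[0, 0, -0.4], [0, 0, 0], -1],
  [[0, 0, -0.4], [0, 0, 0], -1],
  [[0, 0, -0.4], [0, 0, 0], -1],
])

```text
clock: 40.45
tcp_pos: [0.5293, -0.0254, 0.1528]
orientation: [-0.0, 0.633, 0.774, -0.0]
wrist_force: [0.7, -0.3, -2.2]
finger_gap: 0.0245
```

Emit:
move_arm([
  [[0, 0, -0.4], [0, 0, 0], -1],
  [[0, 0, -0.2], [0, 0, 0], -1],
  [[0, 0, -0.15], [0, 0, 0], -1],
  [[0, 0, 0], [0, 0, 0], -1],
  [[0, 0, 0], [0, 0, 0], -1],
])

```text
clock: 40.95
tcp_pos: [0.5299, -0.0243, 0.1243]
orientation: [0.0, 0.633, 0.774, 0.0]
wrist_force: [-0.7, 0.0, -3.9]
finger_gap: 0.0243
```

Emit:
move_arm([
  [[0.25, 0.05, 0], [0, 0, 0], -1],
  [[0.4, 0.08, 0], [0, 0, 0], -1],
  [[0.4, 0.08, 0], [0, 0, 0], -1],
  [[0.4, 0.08, 0], [0, 0, 0], -1],
  [[0.35, 0.08, 0], [0, 0, 0], -1],
])

```text
clock: 41.45
tcp_pos: [0.6037, -0.0089, 0.1247]
orientation: [0.001, 0.633, 0.775, 0.001]
wrist_force: [-1.0, -0.5, -2.6]
finger_gap: 0.0242
```

Emit:
move_arm([
  [[0.2, 0.04, 0], [0, 0, 0], -1],
  [[0, 0, 0], [0, 0, 0], -1],
  [[0, 0, 0], [0, 0, 0], -1],
])

```text
clock: 41.75
tcp_pos: [0.6093, -0.0075, 0.1238]
orientation: [-0.0, 0.633, 0.775, -0.0]
wrist_force: [-0.3, 0.3, -3.1]
finger_gap: 0.0244
```

Emit:
move_arm([
  [[0.05, -0.25, 0], [0, 0, 0], -1],
  [[0.07, -0.37, 0], [0, 0, 0], -1],
  [[0.08, -0.37, 0], [0, 0, 0], -1],
  [[0.08, -0.37, 0], [0, 0, 0], -1],
  [[0.08, -0.38, 0], [0, 0, 0], -1],
])

```text
clock: 42.25
tcp_pos: [0.6241, -0.0792, 0.124]
orientation: [0.0, 0.633, 0.774, 0.0]
wrist_force: [0.4, 1.0, -3.4]
finger_gap: 0.0246
```

Emit:
move_arm([
  [[0, 0, 0], [0, 0, 0], -1],
  [[0, 0, 0], [0, 0, 0], -1],
  [[0, 0, -0.07], [0, 0, 0], -1],
  [[0, 0, -0.05], [0, 0, 0], -1],
  [[0, 0, 0], [0, 0, 0], -1],
])

```text
clock: 42.75
tcp_pos: [0.6239, -0.0765, 0.1192]
orientation: [0.0, 0.632, 0.775, 0.0]
wrist_force: [-0.8, -0.2, -1.4]
finger_gap: 0.0244
```

Emit:
move_arm([
  [[0, 0, -0.03], [0, 0, 0], -1],
  [[0, 0, 0], [0, 0, 0], -1],
  [[0, 0, 0], [0, 0, 0], -0.3],
  [[0, 0, 0], [0, 0, 0], 0],
  [[0, 0, 0], [0, 0, 0], 0.3],
])

```text
clock: 43.25
tcp_pos: [0.6241, -0.0771, 0.1179]
orientation: [0.0, 0.633, 0.775, 0.0]
wrist_force: [0.2, 0.3, -1.3]
finger_gap: 0.0546
```

Emit:
move_arm([
  [[0, 0, 0], [0, 0, 0], 0.5],
  [[0, 0, 0], [0, 0, 0], 0.5],
  [[0, 0, 0.5], [0, 0, 0], 0.5],
  [[0, 0, 0.9], [0, 0, 0], 0.5],
  [[0, 0, 0.9], [0, 0, 0], 0.5],
])

```text
clock: 43.75
tcp_pos: [0.6233, -0.0771, 0.21]
orientation: [-0.001, 0.633, 0.774, -0.0]
wrist_force: [1.5, 0.5, 0.5]
finger_gap: 0.0637
```

Emit:
move_arm([
  [[0, 0, 0.9], [0, 0, 0], 0.5],
  [[0, 0, 0], [0, 0, 0], 0.5],
  [[0, 0, 0], [0, 0, 0], 0.5],
])

```text
clock: 44.05
tcp_pos: [0.6246, -0.0774, 0.247]
orientation: [0.001, 0.633, 0.774, 0.001]
wrist_force: [-0.1, 0.8, -0.7]
finger_gap: 0.0642
```

Run:
```python
from wf import *
r=wrist();print(r["pt"].tolist())
cv2.imwrite("pics/w17.png",r["frame"][:,:,::-1])
a=load("scene");b=load("side")
crop(a,150,100,140,130,5,"s18.png");crop(b,210,200,180,130,4,"d18.png")
```

```text
[0.6245791996841341, -0.07740480840966148, 0.24698064308633394]
```

View pics/w17.png

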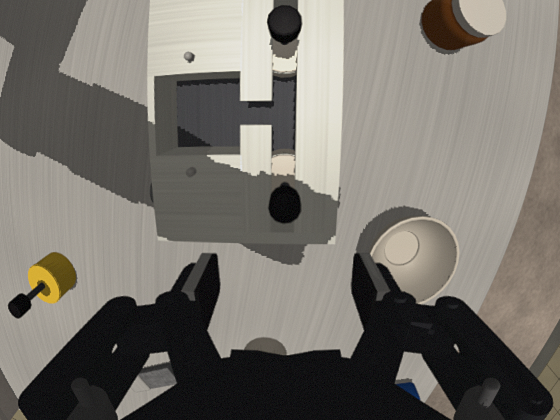

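View pics/s18.png

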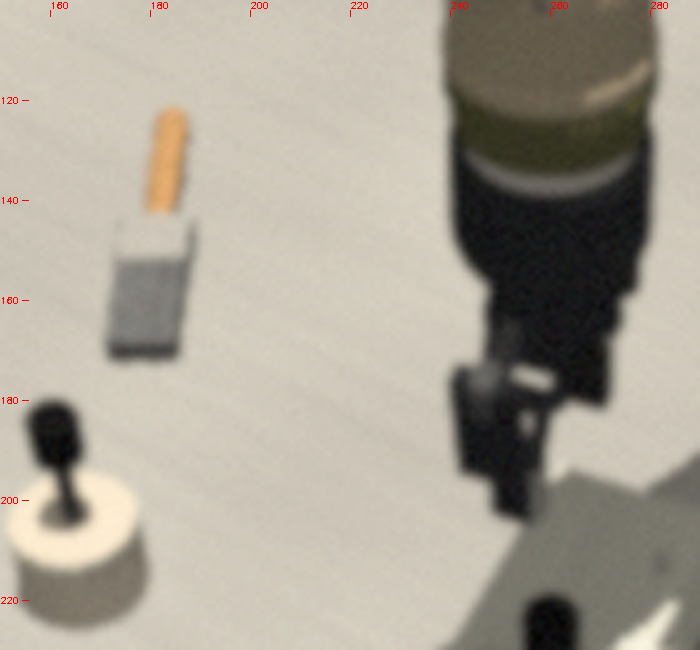

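View pics/d18.png

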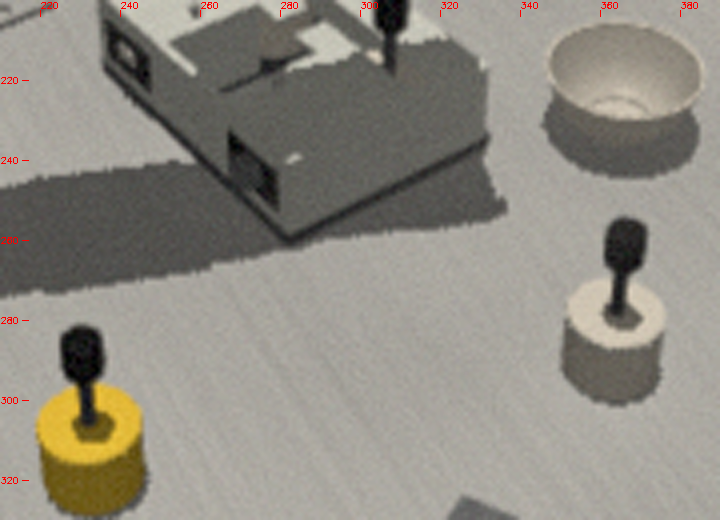

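Emit:
move_arm([
  [[0.1, -0.9, 0], [0, 0, 0], 0.5],
  [[0.1, -0.9, 0], [0, 0, 0], 0.5],
  [[0.1, -0.9, 0], [0, 0, 0], 0.5],
  [[0.1, -0.9, 0], [0, 0, 0], 0.5],
  [[0.1, -0.9, 0], [0, 0, 0], 0.5],
])

```text
clock: 44.7
tcp_pos: [0.6434, -0.2582, 0.244]
orientation: [-0.001, 0.633, 0.774, -0.0]
wrist_force: [0.6, -1.1, -0.6]
finger_gap: 0.0643
```

Emit:
move_arm([
  [[0.05, -0.8, 0], [0, 0, 0], 0.5],
  [[0, 0, 0], [0, 0, 0], 0.5],
  [[0, 0, 0], [0, 0, 0], 0.5],
])

```text
clock: 45.0
tcp_pos: [0.6452, -0.2897, 0.2437]
orientation: [-0.002, 0.633, 0.774, -0.0]
wrist_force: [-0.1, 0.3, -0.1]
finger_gap: 0.064
```

Run:
```python
from wf import *
r=wrist();print(r["pt"].tolist())
cv2.imwrite("pics/w19.png",r["frame"][:,:,::-1]);crop(r,210,180,150,140,5,"w19c.png")
for p in [(.649,-.346,.122)]: print(wproj(r,p))
```

```text
[0.6451620618821401, -0.2896666978500807, 0.2437468742659763]
[277.2990537  268.16214586]
```

View pics/w19c.png

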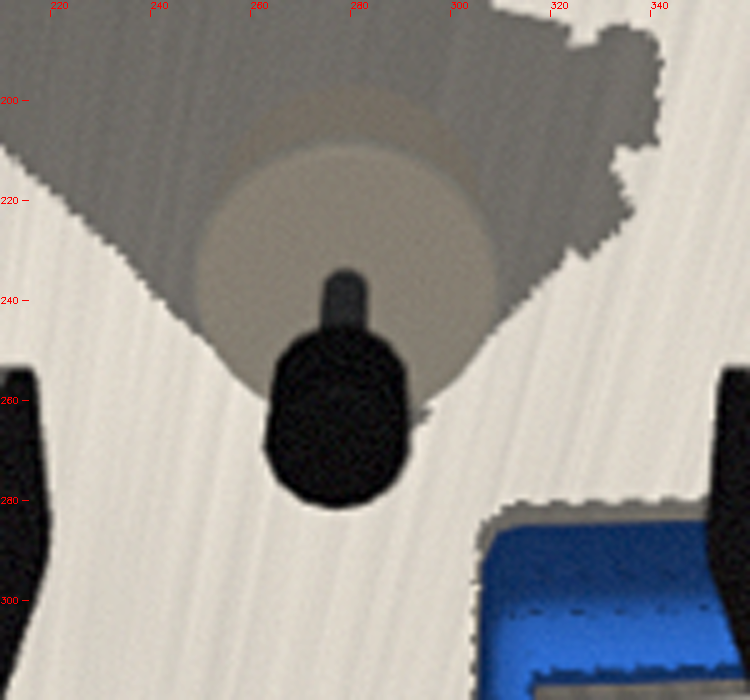

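Emit:
move_arm([
  [[0.03, -0.7, 0], [0, 0, 0], 0.3],
  [[0.03, -0.7, -0.6], [0, 0, 0], 0.3],
  [[0, 0, -0.8], [0, 0, 0], 0.3],
  [[0, 0, -0.8], [0, 0, 0], 0.3],
  [[0, 0, -0.2], [0, 0, 0], 0.3],
])

```text
clock: 45.55
tcp_pos: [0.6464, -0.3422, 0.1451]
orientation: [-0.004, 0.632, 0.775, -0.0]
wrist_force: [-0.6, 0.4, -0.8]
finger_gap: 0.0555
```

Emit:
move_arm([
  [[0, 0, 0], [0, 0, 0], 0.3],
  [[0, 0, 0], [0, 0, 0], 0.3],
  [[0, 0, 0], [0, 0, 0], 0.3],
])

```text
clock: 45.85
tcp_pos: [0.6496, -0.3453, 0.1526]
orientation: [0.002, 0.632, 0.775, 0.0]
wrist_force: [0.5, -0.4, -0.8]
finger_gap: 0.0554
```

Run:
```python
from wf import *
r=wrist();print(r["pt"].tolist())
cv2.imwrite("pics/w20.png",r["frame"][:,:,::-1])
b=load("side");crop(b,300,200,200,150,4,"d20.png")
```

```text
[0.6495794948284334, -0.34526399816116005, 0.15259972334913674]
```

View pics/w20.png

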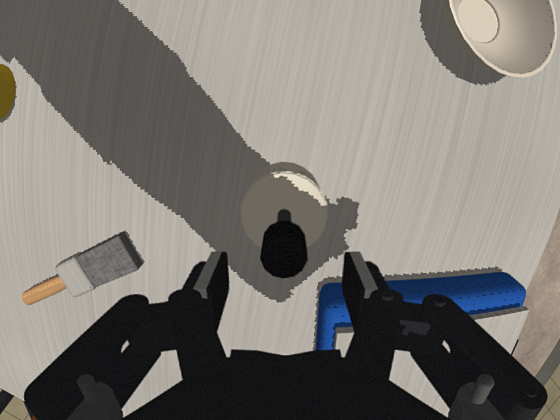

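View pics/d20.png

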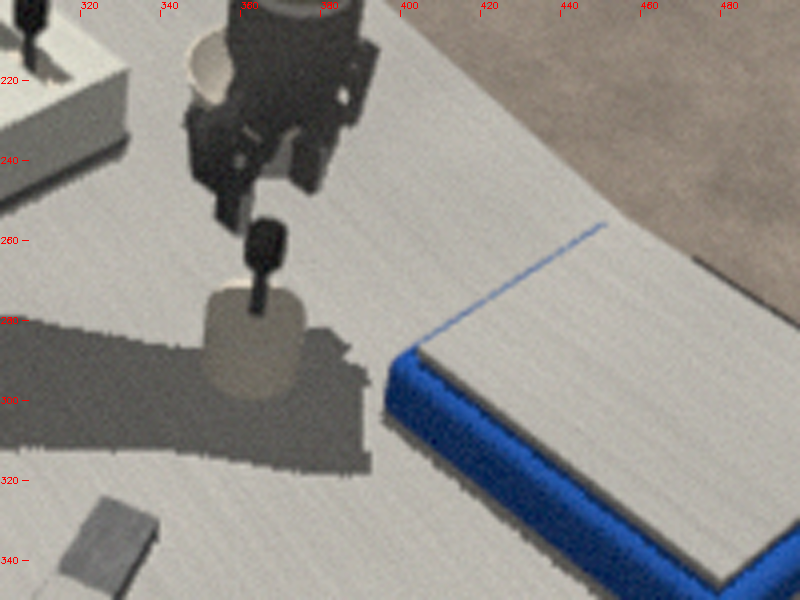

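Emit:
move_arm([
  [[0, 0, -0.4], [0, 0, 0], 0.3],
  [[0, 0, -0.4], [0, 0, 0], 0.3],
  [[0, 0, -0.3], [0, 0, 0], 0.2],
  [[0, 0, 0], [0, 0, 0], 0],
  [[0, 0, 0], [0, 0, 0], -0.1],
])

```text
clock: 46.45
tcp_pos: [0.6484, -0.3453, 0.1063]
orientation: [0.0, 0.633, 0.774, 0.0]
wrist_force: [0.7, 0.4, 0.2]
finger_gap: 0.0385
```

Emit:
move_arm([
  [[0, 0, 0], [0, 0, 0], -0.3],
  [[0, 0, 0], [0, 0, 0], -0.5],
  [[0, 0, 0], [0, 0, 0], -1],
  [[0, 0, 0], [0, 0, 0], -1],
  [[0, 0, 0], [0, 0, 0], -1],
])

```text
clock: 46.95
tcp_pos: [0.649, -0.3458, 0.1073]
orientation: [0.001, 0.633, 0.774, 0.0]
wrist_force: [0.3, 0.4, 6.1]
finger_gap: 0.0245
```

Emit:
move_arm([
  [[0, 0, 0.4], [0, 0, 0], -1],
  [[0, 0, 0.8], [0, 0, 0], -1],
  [[0, 0, 0.8], [0, 0, 0], -1],
  [[0, 0, 0.8], [0, 0, 0], -1],
  [[0, 0, 0.4], [0, 0, 0], -1],
])

```text
clock: 47.45
tcp_pos: [0.6487, -0.3453, 0.2365]
orientation: [0.001, 0.633, 0.774, 0.0]
wrist_force: [0.2, -0.4, -2.2]
finger_gap: 0.0244
```

Emit:
move_arm([
  [[-0.25, 0.6, 0], [0, 0, 0], -1],
  [[-0.4, 0.95, 0], [0, 0, 0], -1],
  [[-0.4, 0.95, 0], [0, 0, 0], -1],
  [[-0.4, 0.95, 0], [0, 0, 0], -1],
  [[-0.4, 0.95, 0], [0, 0, 0], -1],
])

```text
clock: 47.95
tcp_pos: [0.5729, -0.1675, 0.2328]
orientation: [-0.001, 0.633, 0.774, -0.0]
wrist_force: [-0.2, 0.2, -2.7]
finger_gap: 0.0248
```

Emit:
move_arm([
  [[-0.4, 0.95, 0], [0, 0, 0], -1],
  [[-0.4, 0.95, 0], [0, 0, 0], -1],
  [[-0.25, 0.95, 0], [0, 0, 0], -1],
  [[-0.1, 0.8, 0], [0, 0, 0], -1],
  [[0, 0, 0], [0, 0, 0], -1],
])

```text
clock: 48.45
tcp_pos: [0.5264, -0.0194, 0.2334]
orientation: [-0.001, 0.631, 0.776, 0.0]
wrist_force: [0.5, -0.5, -1.7]
finger_gap: 0.0244
```

Emit:
move_arm([
  [[0, 0, 0], [0, 0, 0], -1],
  [[0, 0, 0], [0, 0, 0], -1],
])

```text
clock: 48.65
tcp_pos: [0.5284, -0.0238, 0.2335]
orientation: [-0.0, 0.633, 0.774, -0.0]
wrist_force: [-0.6, -0.7, -2.2]
finger_gap: 0.0246
```

Emit:
move_arm([
  [[0.02, 0, -0.4], [0, 0, 0], -1],
  [[0, 0, -0.4], [0, 0, 0], -1],
  [[0, 0, -0.4], [0, 0, 0], -1],
  [[0, 0, -0.4], [0, 0, 0], -1],
  [[0, 0, -0.4], [0, 0, 0], -1],
])

```text
clock: 49.15
tcp_pos: [0.5294, -0.0247, 0.1529]
orientation: [-0.0, 0.634, 0.774, -0.0]
wrist_force: [0.2, 0.5, -2.6]
finger_gap: 0.0247
```

Emit:
move_arm([
  [[0, 0, -0.4], [0, 0, 0], -1],
  [[0, 0, -0.2], [0, 0, 0], -1],
  [[0, 0, -0.15], [0, 0, 0], -1],
  [[0, 0, 0], [0, 0, 0], -1],
  [[0, 0, 0], [0, 0, 0], -1],
])

```text
clock: 49.65
tcp_pos: [0.5295, -0.0235, 0.1244]
orientation: [0.0, 0.633, 0.774, 0.0]
wrist_force: [0.0, -0.8, -2.4]
finger_gap: 0.0245
```

Emit:
move_arm([
  [[0.25, 0.05, 0], [0, 0, 0], -1],
  [[0.35, 0.07, 0], [0, 0, 0], -1],
  [[0.35, 0.07, 0], [0, 0, 0], -1],
  [[0.35, 0.07, 0], [0, 0, 0], -1],
  [[0.35, 0.07, 0], [0, 0, 0], -1],
])

```text
clock: 50.15
tcp_pos: [0.597, -0.0097, 0.1247]
orientation: [0.001, 0.633, 0.775, 0.001]
wrist_force: [-0.8, 0.2, -3.0]
finger_gap: 0.0245
```

Emit:
move_arm([
  [[0.3, 0.05, 0], [0, 0, 0], -1],
  [[0.05, 0.01, 0], [0, 0, 0], -1],
  [[0, 0, 0], [0, 0, 0], -1],
  [[0, 0, 0], [0, 0, 0], -1],
])

```text
clock: 50.55
tcp_pos: [0.6088, -0.0075, 0.124]
orientation: [-0.0, 0.633, 0.774, -0.0]
wrist_force: [-0.6, 0.8, -2.1]
finger_gap: 0.0243
```

Emit:
move_arm([
  [[0, 0, -0.07], [0, 0, 0], -1],
  [[0, 0, -0.05], [0, 0, 0], -1],
  [[0, 0, -0.03], [0, 0, 0], -1],
  [[0, 0, 0], [0, 0, 0], -1],
  [[0, 0, 0], [0, 0, 0], -0.3],
])

```text
clock: 51.05
tcp_pos: [0.6093, -0.0077, 0.1187]
orientation: [0.001, 0.633, 0.774, 0.0]
wrist_force: [-0.1, 0.1, -0.3]
finger_gap: 0.0298
```

Emit:
move_arm([
  [[0, 0, 0], [0, 0, 0], 0],
  [[0, 0, 0], [0, 0, 0], 0.3],
  [[0, 0, 0], [0, 0, 0], 0.5],
  [[0, 0, 0], [0, 0, 0], 0.5],
  [[0, 0, 0.5], [0, 0, 0], 0.5],
])

```text
clock: 51.55
tcp_pos: [0.6071, -0.0073, 0.1352]
orientation: [-0.002, 0.633, 0.774, -0.001]
wrist_force: [-0.6, 1.2, -0.7]
finger_gap: 0.0642
```

Emit:
move_arm([
  [[0, 0, 0.9], [0, 0, 0], 0.5],
  [[0, 0, 0.9], [0, 0, 0], 0.5],
  [[0, 0, 0.9], [0, 0, 0], 0.5],
  [[0, 0, 0], [0, 0, 0], 0.5],
  [[0, 0, 0], [0, 0, 0], 0.5],
])

```text
clock: 52.05
tcp_pos: [0.6098, -0.0077, 0.2469]
orientation: [0.001, 0.633, 0.774, 0.001]
wrist_force: [1.1, 0.6, -0.4]
finger_gap: 0.0639
```

Run:
```python
from wf import *
r=wrist();print(r["pt"].tolist())
cv2.imwrite("pics/w21.png",r["frame"][:,:,::-1])
for y in (.07,0,-.071):
  p=w.fr(.035,y);print(p,wproj(r,(*p,.134)))
a=load("scene");cv2.imwrite("pics/s21.png",a["frame"][:,:,::-1])
```

```text
[0.6098089284456267, -0.007661765321311708, 0.24692312144099657]
[0.5957 0.0614] [285.36588433 113.58446745]
[ 0.6095 -0.0072] [285.12429463 206.9975124 ]
[ 0.6236 -0.0768] [285.03354721 287.61561747]
```

View pics/w21.png

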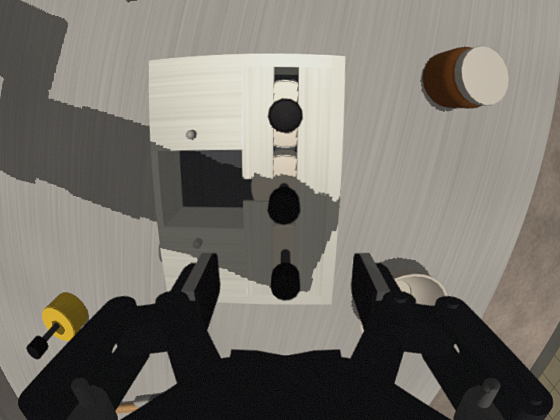

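View pics/s21.png

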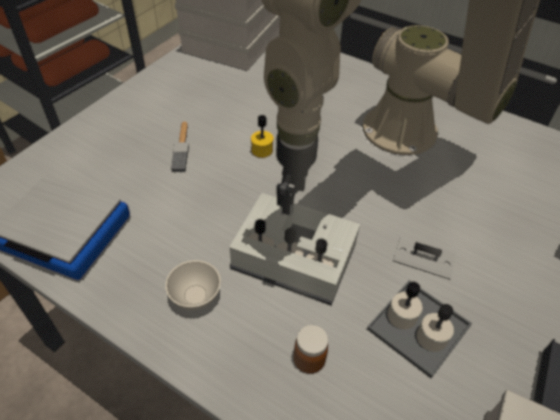

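All three fresh pots stand in the row (knobs in the wrist image at (285,115), (284,205) and (286,280)), and both empties are upright on the tray. The cover is next.

Emit:
move_arm([
  [[-0.74, 0.91, 0], [0, 0, 0], 0.3],
  [[-0.74, 0.91, 0], [0, 0, 0], 0.3],
  [[-0.74, 0.91, 0], [0, 0, 0], 0.3],
  [[-0.74, 0.91, 0], [0, 0, 0], 0.3],
  [[-0.74, 0.91, 0], [0, 0, 0], 0.3],
])

```text
clock: 52.65
tcp_pos: [0.4589, 0.1753, 0.2441]
orientation: [-0.001, 0.633, 0.774, -0.001]
wrist_force: [0.5, 0.5, -0.2]
finger_gap: 0.0554
```

Emit:
move_arm([
  [[-0.74, 0.91, 0], [0, 0, 0], 0.3],
  [[-0.74, 0.94, 0], [0, 0, 0], 0.3],
  [[0, 0, -0.9], [0, 0, 0], 0.3],
  [[0, 0, -0.9], [0, 0, 0], 0.3],
  [[0, 0, -0.9], [0, 0, 0], 0.3],
])

```text
clock: 53.15
tcp_pos: [0.4005, 0.2487, 0.1357]
orientation: [-0.0, 0.632, 0.775, -0.001]
wrist_force: [0.7, 1.2, -0.3]
finger_gap: 0.0554
```

Emit:
move_arm([
  [[0, 0, -0.4], [0, 0, 0], 0.3],
  [[0, 0, 0], [0, 0, 0], 0.3],
  [[0, 0, 0], [0, 0, 0], 0.3],
])

```text
clock: 53.45
tcp_pos: [0.4012, 0.2481, 0.1213]
orientation: [-0.001, 0.633, 0.774, -0.001]
wrist_force: [-0.8, -0.2, 0.5]
finger_gap: 0.0557
```

Run:
```python
from wf import *
r=wrist();print(r["pt"].tolist())
cv2.imwrite("pics/w22.png",r["frame"][:,:,::-1])
```

```text
[0.40124603881001325, 0.24812014551848882, 0.12128163354031998]
```

View pics/w22.png

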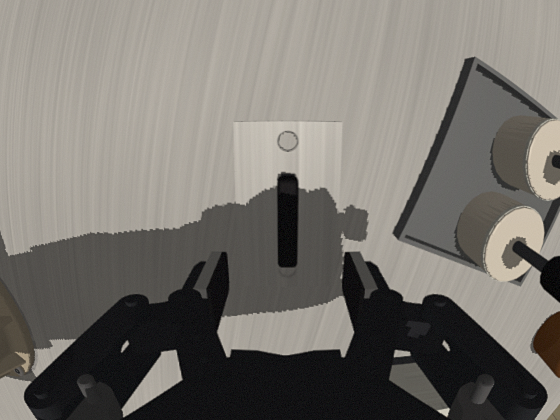

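Emit:
move_arm([
  [[0, 0.01, -0.6], [0, 0, 0], 0.3],
  [[0, 0, -0.7], [0, 0, 0], 0.3],
  [[0, 0, -0.5], [0, 0, 0], 0],
  [[0, 0, -0.3], [0, 0, 0], 0],
  [[0, 0, -0.1], [0, 0, 0], 0],
])

```text
clock: 54.0
tcp_pos: [0.4022, 0.2488, 0.0338]
orientation: [0.0, 0.633, 0.774, 0.0]
wrist_force: [0.3, 0.3, -0.1]
finger_gap: 0.0427
```

Emit:
move_arm([
  [[0, 0, 0], [0, 0, 0], 0],
  [[0, 0, 0], [0, 0, 0], 0],
  [[0, 0, 0], [0, 0, 0], 0],
])

```text
clock: 54.3
tcp_pos: [0.4029, 0.2492, 0.035]
orientation: [0.001, 0.633, 0.774, 0.001]
wrist_force: [0.2, -0.3, 0.2]
finger_gap: 0.0429
```

Emit:
move_arm([
  [[-0.02, -0.015, -0.055], [0, 0, 0], 0],
  [[0, 0, 0], [0, 0, 0], -0.3],
  [[0, 0, 0], [0, 0, 0], -0.6],
  [[0, 0, 0], [0, 0, 0], -0.7],
  [[0, 0, 0], [0, 0, 0], -1],
])

```text
clock: 54.8
tcp_pos: [0.4013, 0.2483, 0.032]
orientation: [0.0, 0.633, 0.774, 0.0]
wrist_force: [-0.4, -0.7, 3.2]
finger_gap: 0.013
```

Emit:
move_arm([
  [[0, 0, 0], [0, 0, 0], -1],
  [[0, 0, 0], [0, 0, 0], -1],
])

```text
clock: 55.0
tcp_pos: [0.4013, 0.2483, 0.032]
orientation: [0.0, 0.633, 0.774, 0.0]
wrist_force: [-0.4, -0.5, 5.0]
finger_gap: 0.0129
```

Emit:
move_arm([
  [[0, 0, 0.3], [0, 0, 0], -1],
  [[0, 0, 0.8], [0, 0, 0], -1],
  [[0, 0, 1], [0, 0, 0], -1],
  [[0, 0, 1], [0, 0, 0], -1],
  [[0, 0, 1], [0, 0, 0], -1],
])

```text
clock: 55.5
tcp_pos: [0.4005, 0.248, 0.1965]
orientation: [-0.0, 0.633, 0.774, -0.001]
wrist_force: [-0.4, 0.2, -1.9]
finger_gap: 0.0129
```

Emit:
move_arm([
  [[0.3, -0.6, 0], [0, 0, 0], -1],
  [[0.45, -1, 0], [0, 0, 0], -1],
  [[0.45, -1, 0], [0, 0, 0], -1],
  [[0.45, -1, 0], [0, 0, 0], -1],
  [[0.45, -1, 0], [0, 0, 0], -1],
])

```text
clock: 56.0
tcp_pos: [0.4852, 0.0627, 0.1951]
orientation: [-0.0, 0.633, 0.775, -0.0]
wrist_force: [0.9, -0.2, -1.7]
finger_gap: 0.0131
```

Emit:
move_arm([
  [[0.45, -1, 0], [0, 0, 0], -1],
  [[0.35, -0.7, 0], [0, 0, 0], -1],
  [[0.2, -0.45, 0], [0, 0, 0], -1],
  [[0, 0, 0], [0, 0, 0], -1],
  [[0, 0, 0], [0, 0, 0], -1],
])

```text
clock: 56.5
tcp_pos: [0.5245, -0.0218, 0.1948]
orientation: [-0.001, 0.633, 0.774, -0.0]
wrist_force: [0.6, 0.8, -1.7]
finger_gap: 0.0132
```

Emit:
move_arm([
  [[0.02, -0.015, -0.5], [0, 0, 0], -1],
  [[0, 0, -0.6], [0, 0, 0], -1],
  [[0, 0, -0.3], [0, 0, 0], -1],
  [[0, 0, 0], [0, 0, 0], -1],
  [[0, 0, 0], [0, 0, 0], -1],
])

```text
clock: 57.0
tcp_pos: [0.5258, -0.0217, 0.1401]
orientation: [-0.0, 0.632, 0.775, 0.0]
wrist_force: [0.5, -0.1, -1.5]
finger_gap: 0.0129
```

Emit:
move_arm([
  [[0, 0, 0], [0, 0, 0], -1],
  [[0, 0, 0], [0, 0, 0], -1],
])

```text
clock: 57.2
tcp_pos: [0.5267, -0.0224, 0.1408]
orientation: [0.001, 0.633, 0.775, 0.001]
wrist_force: [-0.3, 0.3, -2.7]
finger_gap: 0.0132
```

Run:
```python
from wf import *
r=wrist();print(r["pt"].tolist());crop(r,220,60,160,160,5,"w23.png")
b=load("side");crop(b,220,160,130,100,6,"d23.png")
```

```text
[0.5267232917820577, -0.022380449782982273, 0.140838878343559]
```

View pics/w23.png

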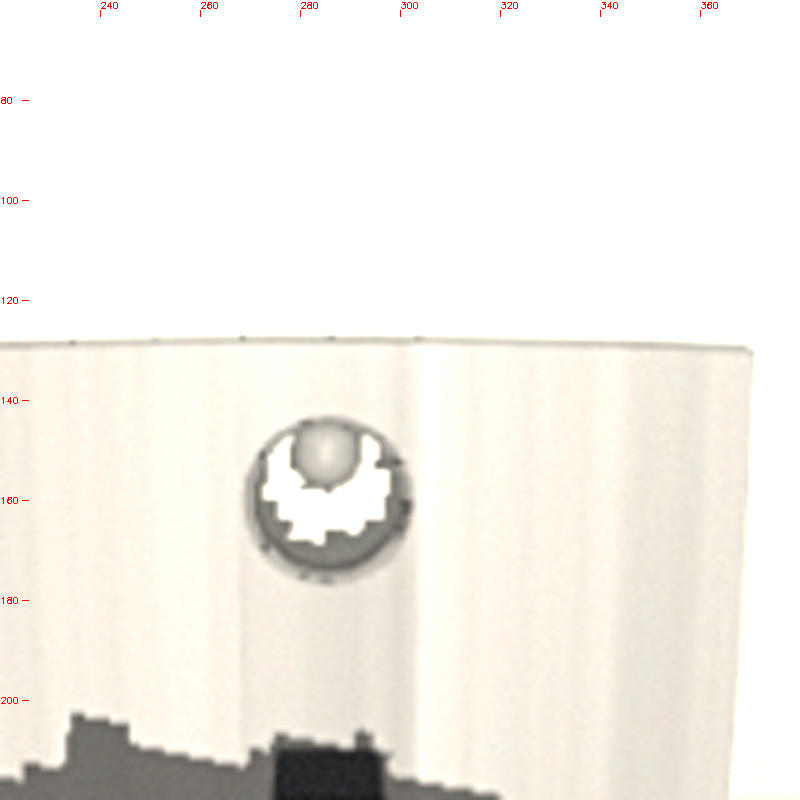

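View pics/d23.png

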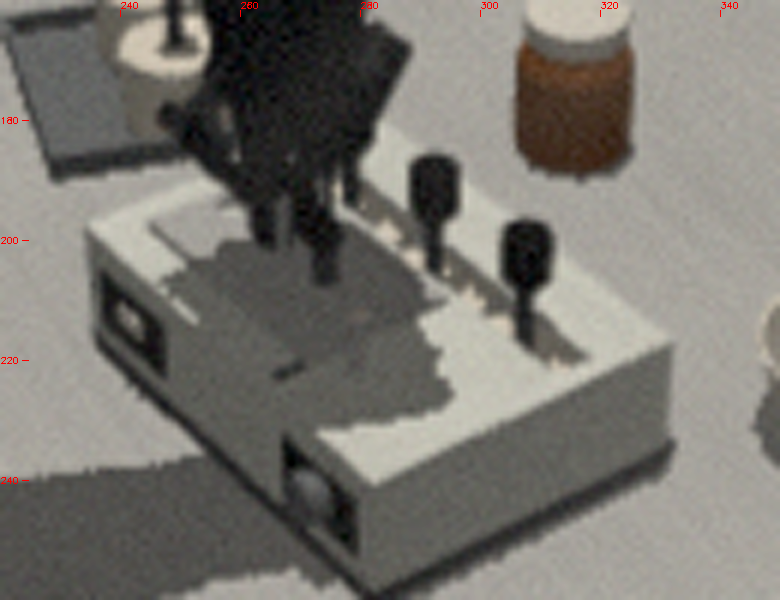

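Run:
```python
from wf import *
r=wrist();r["pt"]=np.array([.5267,-.0224,.1408])
print("hole centre", watz(r,285,160,.114), "pin", watz(r,285.2,150.5,.091))
d=watz(r,285.2,150.5,.091)-watz(r,285,160,.114);print(d, w.c*d[0]+w.s*d[1], -w.s*d[0]+w.c*d[1])
```

```text
hole centre [0.5163 0.0266 0.114 ] pin [0.5161 0.0281 0.091 ]
[-0.0002  0.0015 -0.023 ] 0.00010043177564436674 0.001509938230008405
```

Emit:
move_arm([
  [[-0.01, 0.015, -0.2], [0, 0, 0], -1],
  [[0, 0, -0.15], [0, 0, 0], -1],
  [[0, 0, -0.1], [0, 0, 0], -1],
  [[0, 0, -0.05], [0, 0, 0], -1],
  [[0, 0, 0], [0, 0, 0], -1],
])

```text
clock: 57.85
tcp_pos: [0.5252, -0.0217, 0.1191]
orientation: [-0.0, 0.633, 0.774, -0.0]
wrist_force: [-0.3, 0.4, -2.1]
finger_gap: 0.0132
```

Emit:
move_arm([
  [[0, 0, -0.06], [0, 0, 0], -1],
  [[0, 0, -0.06], [0, 0, 0], -1],
  [[0, 0, 0], [0, 0, 0], -1],
])

```text
clock: 58.15
tcp_pos: [0.5253, -0.0218, 0.1146]
orientation: [-0.0, 0.633, 0.774, -0.0]
wrist_force: [-0.6, -0.1, -1.5]
finger_gap: 0.0132
```

Emit:
move_arm([
  [[0, 0, -0.04], [0, 0, 0], -1],
  [[0, 0, -0.04], [0, 0, 0], -1],
  [[0, 0, 0], [0, 0, 0], -1],
])

```text
clock: 58.45
tcp_pos: [0.5254, -0.0218, 0.1115]
orientation: [-0.0, 0.633, 0.774, -0.0]
wrist_force: [0.1, -0.1, -2.2]
finger_gap: 0.013
```

Emit:
move_arm([
  [[0, 0, -0.03], [0, 0, 0], -1],
  [[0, 0, 0], [0, 0, 0], -1],
])

```text
clock: 58.65
tcp_pos: [0.5256, -0.0218, 0.111]
orientation: [0.0, 0.633, 0.774, 0.0]
wrist_force: [-0.2, -0.0, 2.3]
finger_gap: 0.0132
```

Seated, with contact at the expected height. Releasing and rising.

Emit:
move_arm([
  [[0, 0, 0], [0, 0, 0], -0.6],
  [[0, 0, 0], [0, 0, 0], -0.4],
  [[0, 0, 0], [0, 0, 0], 0],
  [[0, 0, 0], [0, 0, 0], 0],
  [[0, 0, 0], [0, 0, 0], 0],
])

```text
clock: 59.15
tcp_pos: [0.5255, -0.0218, 0.1105]
orientation: [0.0, 0.633, 0.774, 0.0]
wrist_force: [0.2, -0.5, 0.3]
finger_gap: 0.0428
```

Emit:
move_arm([
  [[0, 0, 0.4], [0, 0, 0], 0],
  [[0, 0, 0.9], [0, 0, 0], 0],
  [[0, 0, 0.9], [0, 0, 0], 0],
  [[0, 0, 0.9], [0, 0, 0], 0],
  [[0, 0, 0.5], [0, 0, 0], 0],
])

```text
clock: 59.65
tcp_pos: [0.5265, -0.0219, 0.2577]
orientation: [0.002, 0.633, 0.774, 0.001]
wrist_force: [0.8, -0.9, -1.2]
finger_gap: 0.0428
```

Emit:
move_arm([
  [[0, 0, 0], [0, 0, 0], 0],
  [[0, 0, 0], [0, 0, 0], 0],
])

```text
clock: 59.85
tcp_pos: [0.5256, -0.0218, 0.2543]
orientation: [0.0, 0.633, 0.774, 0.0]
wrist_force: [0.2, 0.0, -0.1]
finger_gap: 0.0429
```

Run:
```python
from wf import *
r=wrist();print(r["pt"].tolist());cv2.imwrite("pics/w24.png",r["frame"][:,:,::-1])
a=load("scene");b=load("side");crop(b,220,140,130,120,6,"d24.png");cv2.imwrite("pics/s24.png",a["frame"][:,:,::-1])
```

```text
[0.5256027261256552, -0.02178658862770368, 0.2542607993340446]
```

View pics/w24.png

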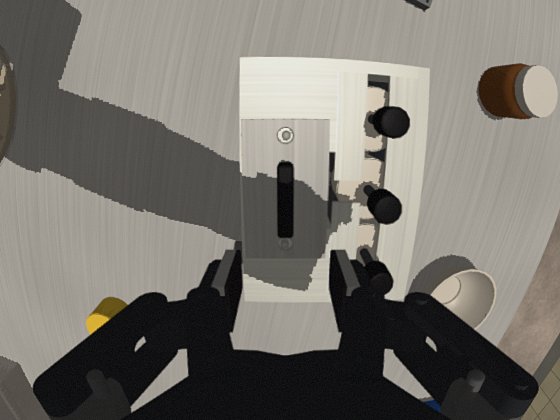

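View pics/d24.png

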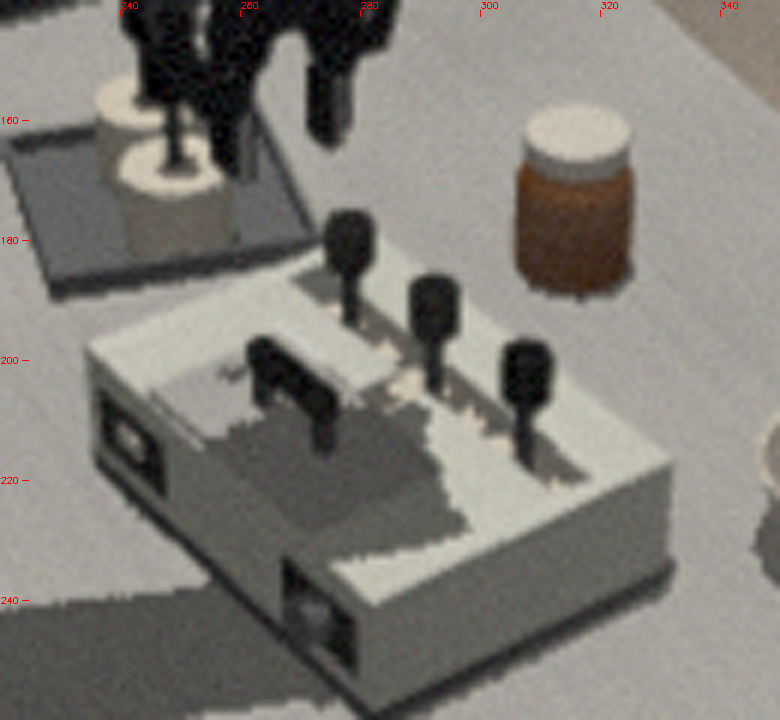

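View pics/s24.png

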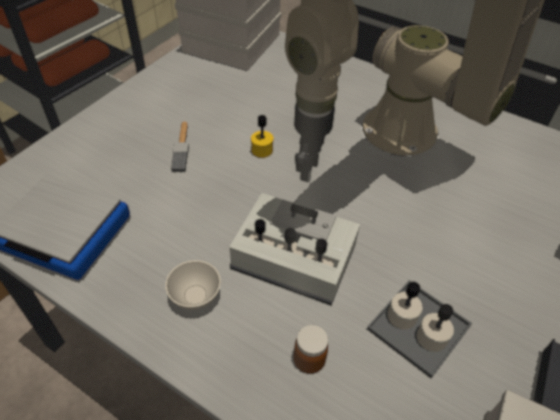

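The cover is flat, with both pins showing in their holes at wrist (285,134) and (285,243). Three fresh pots are upright in the row, the empties are upright on the tray, and the bystanders are untouched.

```bash
python3 -c "
from workcell import job
print(job.hand_in())"
```

```text
the job is handed in; nothing more can be done
None
```

The refill is done and the job is handed in at about 60 s of the 210 s allowed; the hand-in gave no verdict.

- **What I did:** I laid the cover on the bench and moved both empty pots onto the return tray. All three white fresh pots went into the rear row, at about y = +69, 0 and −70 mm, and the cover went back on its pins. One fresh pot had been knocked aside while I worked. I found it again in the pictures and placed it too. The yellow pot was left alone.
- **Last checks:** The final pictures show three upright knobs in the slot, both empties upright on the tray, and both pins showing in the cover's holes. The cover touched down at the expected height, and the gripper is clear about 14 cm above it. The bowl, jar and brush look unmoved.
- **Disagreements:** The fixed cameras and the wrist camera differed by 2 to 5 mm. I used the wrist readings and the measured tool positions. Just before seating, the cover seemed about 1.5 mm off along y, within the 3 mm hole clearance. I corrected about half of that and it went on freely.
- **Failed checks:** None.

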